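# Ready the crimp inspection camera

### The arm

A 6-joint arm with a two-finger parallel gripper is mounted at the origin on a cart in front of the work surface, level with it; the furniture and walls round the work are solid. World frame = base frame: x ahead of the robot, y to its left, z up, the work surface at z = 0. Lengths are in m, angles in rad, forces in N, time in s.
With the tool pointing down it reaches from about 0.35 to 0.975 m from the base axis. Payload 4.9 kg.
Tool frame: the origin (TCP) lies at the very end of the fingers, on their centre line; the grasp point (between the pads) lies 19 mm behind it; z points along the fingers, x is the direction in which the jaws open and shut, and the axes are right-handed (so a half turn about z gives the same grasp; the last joint's range is limited). The gripper opens to 85 mm and grips with 20 to 120 N. Pads are 22 mm wide; open, the fingers measure 114 mm over their backs; the gripper's body (76 mm by 85 mm) begins 54 mm behind the grasp point. The pads swing forward as they close: fully open they stand 13 mm farther back than shut.
Start: joints at [-1.357, 0.053, 1.613, -0, 1.476, -0.119], TCP at [0.204, -0.591, 0.231] pointing down, gripper open.
Joint ranges: [-3.01, 3.01], [-1.01, 2.22], [0.06, 2.58], [-1.02, 4.17], [0.09, 2.62], [-3.14, 3.14]. Speed limits (rad/s): [2.57, 2.57, 3.14, 3.14, 3.14, 3.14].

### API

Orientations are given as a unit quaternion [w, x, y, z].
In Python, from plant import * gives the robot as it stands.
- The arm moves only by the shell command python3 -m inch 'ROWS'. ROWS is text: rows parted by semicolons, each of 7 numbers parted by spaces: the shift along the tool's x, y, z in m, then the turn, a rotation vector about the tool's x, y, z in rad, then the closure, from 0 (fully open) to 1 (shut). A call has 1 to 10 rows; each row shifts and turns the commanded pose from where the row before left it, along the tool's axes as they then stand; what a row does not reach is not made up. A row lasts 1/12 s, in which the tool goes at most 41.7 mm and 7.16 degrees, less where a joint would pass 70% of its speed; a pose out of reach is approached as far as the arm can. A call with a gripper value outside its range is refused whole. The fingers move at their own pace and stop on an object; the grip force is fixed at half the most. Time passes only in rows, so rows that do not move let the fingers close. It gives the time, the measured TCP pose, the force and the opening at its end, in the units of the state.
- state(): the state, without advancing time (a new reading comes with each control period).
- grab_frame(name): name is "scene" or "top" or "wrist"; returns the picture (384x512x3 uint8, blue, green, red); there is no depth.
- camera_info(name): a dict with "vertical_fov" (degrees; the focal length in pixels is half the picture's height over the tangent of half this angle, whatever the lens; pixels are square), "cx", "cy" (the principal point, pixels), "origin" and "rotation" of the camera in the world. Camera axes: x right, y down, z forward; pixel columns grow to the right and rows downward; lengths in m; the calibration is good to about 2 mm. The wrist camera is an equidistant fisheye: a pixel r from the principal point sees the ray r / f radians off the axis. A picture is of the moment at which its call begins: read the wrist's pose just before it. camera_info takes no time and is no camera call; for the wrist camera it gives the pose at the moment of the call.
- job_done(): hands the job in, once; it reports no verdict.
The state is a dict: "time": time; "joint_pos": joint angles; "joint_vel": joint speeds; "joint_efforts": joint torques, N m; "tool_pos": TCP position; "tool_rot": TCP orientation; "contact_force": force on the tool from outside, world axes, zero at the start; "ft_torque": the same for the moment, N m; "gripper_width": opening from 0.0 (shut) to 1.0 (fully open).
Only numpy, scipy, OpenCV 4.12 (cv2) and the standard library are available. Lean on these libraries where they do the work, as an engineer would, in place of code of your own. Each camera call takes 0.05 s, during which the arm holds its last target.

### The job

Get the crimp inspection station ready: take the dust cap off the tilted camera lens and set it down, without dropping it, lying flat with its grip upward in the larger of the two round dishes. Then raise the light box's reflector lid to about 55 degrees from closed and leave it standing there, and last push the lamp lever all the way over, away from you, to switch the light on. Do not disturb the oil bottle, the vial or the tally counter.

Things in the scene. Friction and masses are not known exactly. Their poses are not given: they have to be found in the camera images.
- camera_unit: grey camera, fixed to the table: base plate 110 x 100 x 14 mm and a round barrel (76 mm wide) whose axis leans 35 degrees (0.611 rad) from vertical towards the unit's own -x; top about 185 mm high. Origin under the base at table height, 5 mm to -x of the base plate's centre; z up
- lens_mouth (a point): centre of the open end face of the lens tube, a tube of 56 mm outer diameter that stands 30 mm out of the barrel along the leaning axis; fixed in the camera at (-45, 0, 165) mm; axes as the camera's
- dust_cap: loose black cap, 80 g, over the lens tube with 2.5 mm play all round: 67 mm diameter, 22 mm high, 18 mm deep inside, on top a grip rib 46 mm long (own x), 12 mm thick (own y), 23 mm high. Origin at the centre of its open rim, z out through the rib (the lens axis at the start). At the start the rib runs up the slope, in the camera's x-z plane, its thickness level
- cap_grip (a point): middle of the cap's grip rib, 34 mm from the rim along the cap's z; the rib reaches 11 mm farther
- dish_large: round aluminium dish, fixed, 98 mm outer and 90 mm inner diameter, 20 mm high, inner floor 5 mm above the table; the cap goes here. Origin under its centre at table height
- dish_small: round aluminium dish of the same shape but only 62 mm outer and 54 mm inner diameter (too small for the cap), 20 mm high, fixed. Origin under its centre. The two dishes may stand either way round
- lightbox: grey flat light box, fixed, 150 (x) x 250 (y) x 40 mm high, front to own -x. The lid lies on its right part (centred 40 mm to own -y), the lamp lever stands on its left part (90 mm to own +y). Origin under its centre at table height
- reflector_lid (a joint): angle of the lid above closed, rad: 0 flat on the box, grows as the front edge rises; stiff, stays where it is left; stop at 1.9. To be set to about 55 degrees (0.96 rad). The lid is a plate 125 x 150 x 10 mm hinged along the box's far edge; moving its handle takes about 6 N
- lid_hinge (a point): middle of the lid's hinge axis, 46 mm above the table; fixed in the light box at (66, -40, 46) mm; the axis is the light box's y, axes as the light box's
- lid_handle (a point): middle of the lid's handle: a round steel bar of 10 mm diameter along y, clear length 86 mm, held parallel to the lid's front edge with a free gap of 29 mm between bar and edge; 161 mm from the hinge axis towards the front and 4 mm above it when closed (50 mm above the table); turns with the lid
- lamp_lever (a joint): angle of the lamp lever, rad: 0 leaning towards the light box's own -x (off), 1.0 leaning to own +x (on, the stop); stays where it is left
- lamp_lever_tip (a point): tip of the lamp lever, an 80 mm toggle on a black block on the light box's left part; swings in the light box's x-z plane
- oiler: white oil bottle with red spout, 42 mm wide, 130 mm high, loose bystander; origin under its base
- vial: small capped sample vial, 30 mm wide, 64 mm high, loose bystander; origin under its base
- tally: round hand tally counter, 42 x 51 x 20 mm, loose bystander; origin under its base
Things that resemble listed ones, but are neither listed nor needed, are in the scene too. Of the things shaped like the dust_cap, the black one is meant.

How it is judged:
On the way, in this order (a step that is already met when the one before it is completed fails the run):
1. the dust cap is held by the fingers, clear of the lens (rim over 60 mm from the lens mouth) (distance between dust_cap and lens_mouth above 0.06 m and contact force between the fingers and dust_cap above 0.3 N), for 0.1 s.
2. the cap lies flat, grip up, on the floor of the larger dish, released (horizontal distance between dust_cap and dish_large below 0.015 m and z of dust_cap in the frame of dish_large below 0.01 m and angle between dust_cap's own z axis and vertical below 0.12 rad and contact force between the fingers and dust_cap below 0.1 N and linear speed of dust_cap below 0.03 m/s), for 0.2 s.
3. the reflector lid stands at 0.82 to 1.10 rad (47 to 63 degrees) (value of joint reflector_lid between 0.82 and 1.1 rad and velocity of joint reflector_lid below 0.05 rad/s), for 0.4 s.
4. the lamp lever is over (at least 0.85 rad) (value of joint lamp_lever above 0.85 rad), for 0.2 s.
At the end, for the whole second after the job is handed in: The cap lies released and at rest on the floor of the larger dish (centre within 15 mm of the dish's, rim under 10 mm above the dish's underside, tilted under 0.12 rad, grip up); the lid stands still at 0.82 to 1.10 rad; the lamp lever is at 0.85 rad or more (all of step 2 and all of step 3 and value of joint lamp_lever above 0.85 rad); the robot touches nothing.
It fails at once if the oil bottle moved more than 40 mm (distance of oiler from where it was at the start of the episode above 0.04 m).
It fails at once if the sample vial moved more than 40 mm (distance of vial from where it was at the start of the episode above 0.04 m).
It fails at once if the tally counter moved more than 40 mm (distance of tally from where it was at the start of the episode above 0.04 m).
It fails at once if the dust cap was dropped (moving faster than 0.7 m/s with no finger touching it) (linear speed of dust_cap above 0.7 m/s and contact force between the fingers and dust_cap below 0.05 N).
It also fails if it takes over 64 s, if anything falls off the work surface, if the arm or the gripper's body presses on something with over 40 N, if the wrist force passes 120 N, or if a joint passes its speed limit or range.

## Working session

There is one attempt and no reset: what is moved stays moved. The work goes in short steps, Python scripts to look and compute and a shell command to move; the robot and the scene stay as the last step left them, time stands still between calls to the robot, and variables do not carry over. Pictures are saved under pics/ and viewed, and the job is handed in when it is done.

```bash
ls; mkdir -p pics
python3 - <<'E'
from plant import *
import cv2
print(state())
for n in ["scene","top","wrist"]:
    print(n,camera_info(n))
    cv2.imwrite(f"pics/{n}0.png",grab_frame(n))
E
```

```text
pics
{'time': 0.0, 'joint_pos': array([-1.35700348e+00,  5.33634637e-02,  1.61432455e+00,  9.70818715e-06,
        1.47604592e+00, -1.19021566e-01]), 'joint_vel': array([ 2.78848618e-04,  7.43140306e-04, -5.52961631e-06,  1.31685597e-03,
       -2.52684188e-04,  1.52927364e-04]), 'joint_efforts': array([ 1.57390873e-04, -3.93684912e+01, -3.70175242e+01, -8.83266648e-05,
        7.11389715e-03,  6.76430176e-06]), 'tool_pos': array([ 0.2040418 , -0.59006908,  0.23004071]), 'tool_rot': array([-7.23922371e-04,  8.14463595e-01, -5.80213673e-01, -7.88817294e-04]), 'contact_force': array([-0.87239362,  0.14331217,  0.24513759]), 'ft_torque': array([ 0.01537245, -0.00468231, -0.01995197]), 'gripper_width': 1.0008036789013437}
scene {'vertical_fov': 49.56910150119535, 'cx': 252.76803594905974, 'cy': 191.52739321669875, 'origin': array([0.34533234, 0.67381229, 0.91910331]), 'rotation': array([ 0.048222  , -0.14448011,  0.91940583, -0.36261972])}
top {'vertical_fov': 54.285129847445724, 'cx': 253.7346775662525, 'cy': 187.36986834908438, 'origin': array([ 0.45048216, -0.00232827,  1.15884317]), 'rotation': array([ 0.02904634, -0.69947809,  0.71269627, -0.04416723])}
wrist {'vertical_fov': 65.70646984690485, 'cx': 250.58197383501766, 'cy': 189.55152886897437, 'origin': array([ 0.28123716, -0.56340114,  0.37306671]), 'rotation': array([ 0.13082366,  0.80337351, -0.57322799, -0.09426475])}
```

View pics/scene0.png

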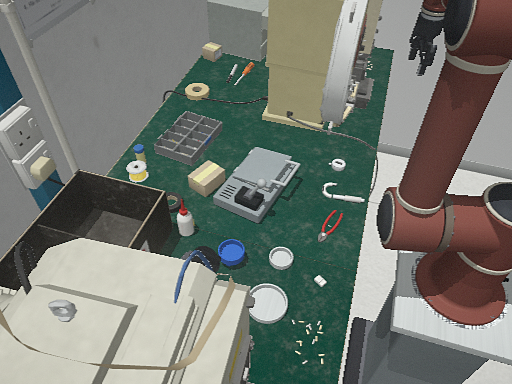

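View pics/top0.png

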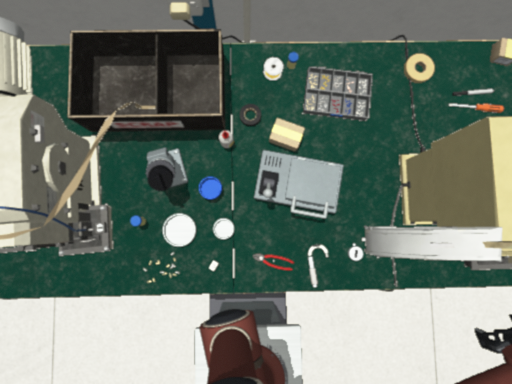

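View pics/wrist0.png

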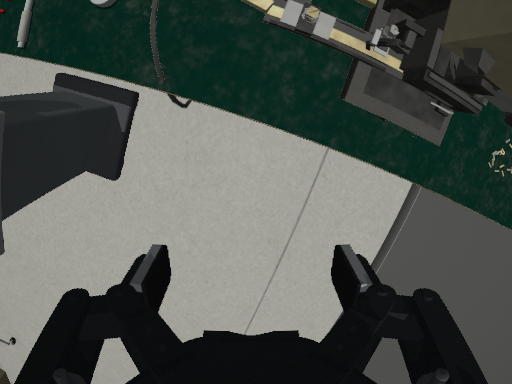

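```bash
cat > h.py <<'E'
from plant import *
import numpy as np, cv2
from scipy.spatial.transform import Rotation as R
def q2R(q): return R.from_quat(np.roll(q,-1)).as_matrix()
def f(n,ci=None):
    ci=ci or camera_info(n); return 192/np.tan(np.radians(ci["vertical_fov"])/2)
def ray(n,u,v,ci=None):
    ci=ci or camera_info(n); F=f(n,ci); d=np.array([(u-ci["cx"])/F,(v-ci["cy"])/F])
    if n=="wrist":
        r=np.hypot(*d); d3=np.array([*(d*(np.sin(r)/r if r>1e-9 else 1)),np.cos(r)])
    else: d3=np.array([*d,1.]); d3/=np.linalg.norm(d3)
    return np.array(ci["origin"]),q2R(ci["rotation"])@d3
def plane(n,u,v,z,ci=None):
    o,d=ray(n,u,v,ci); return o+d*(z-o[2])/d[2]
def proj(n,p,ci=None):
    ci=ci or camera_info(n); F=f(n,ci); c=q2R(ci["rotation"]).T@(np.array(p)-ci["origin"])
    if n=="wrist":
        r=np.hypot(c[0],c[1]); t=np.arctan2(r,c[2]); uv=c[:2]/r*t*F
    else: uv=c[:2]/c[2]*F
    return uv+[ci["cx"],ci["cy"]]
def tri(a,b):
    (o1,d1),(o2,d2)=a,b
    A=np.stack([d1,-d2],1); s=np.linalg.lstsq(A,o2-o1,rcond=None)[0]
    p,q=o1+s[0]*d1,o2+s[1]*d2; return (p+q)/2,np.linalg.norm(p-q)
def crop(src,x0,x1,y0,y1,s,out):
    im=cv2.imread(src)[y0:y1,x0:x1]; cv2.imwrite(out,cv2.resize(im,None,fx=s,fy=s,interpolation=cv2.INTER_CUBIC))
E
python3 - <<'E'
from h import *
crop("pics/top0.png",110,270,120,280,4,"pics/top0a.png".replace('a','a'))
im=cv2.imread("pics/top0.png")[110:260,110:380]; cv2.imwrite("pics/top0b.png",cv2.resize(im,None,fx=2.9,fy=2.9,interpolation=cv2.INTER_CUBIC))
crop("pics/scene0.png",140,340,130,330,3,"pics/scene0a.png")
E
```

```text
(no output)
```

View pics/top0b.png

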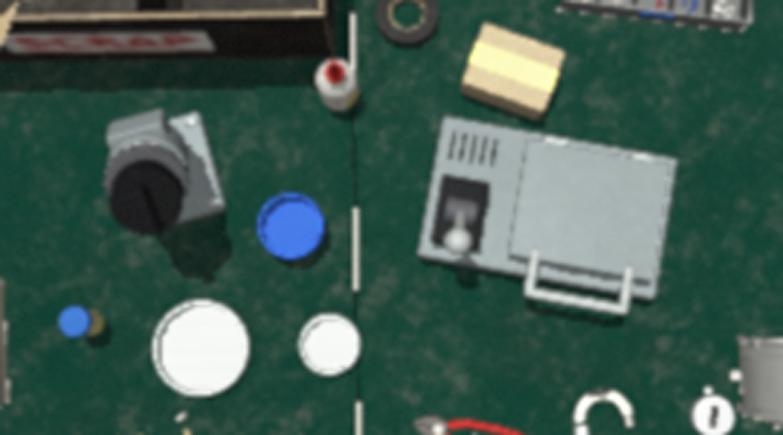

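View pics/scene0a.png

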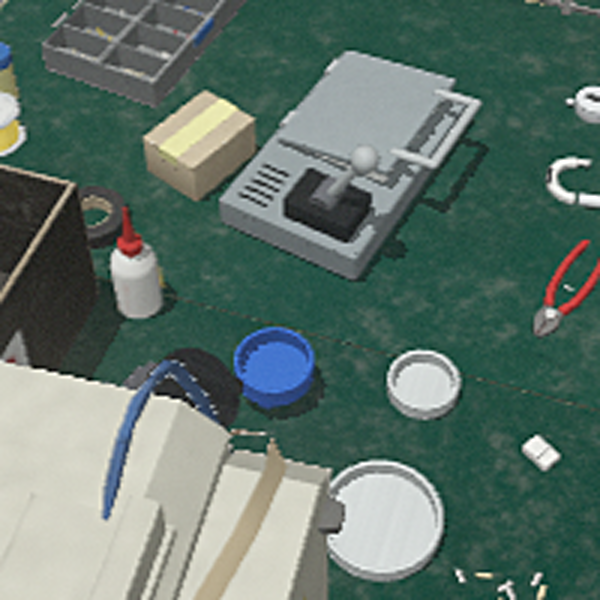

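Run:
```python
from h import *
crop("pics/top0.png",120,250,130,250,5,"pics/top0c.png")
```

```text
(no output)
```

View pics/top0c.png

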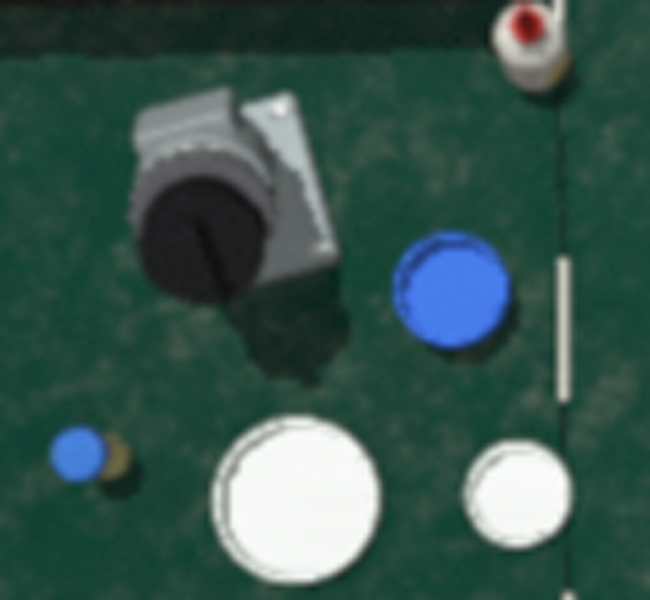

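Run:
```python
from h import *
im=cv2.imread("pics/top0.png"); hsv=cv2.cvtColor(im,cv2.COLOR_BGR2HSV)
def blobs(m,n,zs,amin=60,roi=(110,380,110,270)):
    k=np.zeros_like(m); x0,x1,y0,y1=roi; k[y0:y1,x0:x1]=m[y0:y1,x0:x1]
    c,_=cv2.findContours(k,cv2.RETR_EXTERNAL,cv2.CHAIN_APPROX_NONE)
    for q in c:
        if cv2.contourArea(q)<amin: continue
        (u,v),r=cv2.minEnclosingCircle(q); M=cv2.moments(q); u2,v2=M['m10']/M['m00'],M['m01']/M['m00']
        print(n,cv2.boundingRect(q),np.round([u2,v2,r],1),cv2.contourArea(q),np.round(plane("top",u2,v2,zs),4))
blobs(cv2.inRange(hsv,(0,0,225),(180,40,255)),"white",0.02)
blobs(cv2.inRange(hsv,(100,120,120),(125,255,255)),"blue",0.06)
blobs(cv2.inRange(hsv,(0,0,0),(180,255,50)),"black",0.165,roi=(140,185,160,200))
blobs(cv2.inRange(hsv,(0,120,100),(8,255,255)),"red",0.12,20)
g=[(290,95),(335,245)]
for a in g: print("plate",plane("top",a[0]/5+120,a[1]/5+130,.014))
for a in [(448,118),(676,158),(655,297),(418,255)]: print("box",plane("top",a[0]/2.9+110,a[1]/2.9+110,.04))
for a in [(713,413)]: print("tally?",plane("top",a[0]/2.9+110,a[1]/2.9+110,.02))
print(proj("scene",[.5,0,0]),proj("top",[.5,0,0]))
```

```text
white (350, 247, 12, 13) [355.5 253.    6.5] 112.0 [ 0.364  -0.3313  0.02  ]
white (215, 219, 18, 20) [224.  228.8   9.7] 222.5 [0.4444 0.0643 0.02  ]
white (166, 214, 29, 32) [180.1 230.   15.7] 643.0 [0.4435 0.1964 0.02  ]
blue (130, 215, 11, 11) [135.1 220.3   5.5] 81.0 [0.4743 0.3196 0.06  ]
blue (198, 176, 24, 24) [209.7 187.4  11.8] 398.0 [0.5668 0.1025 0.06  ]
black (148, 165, 37, 35) [165.  182.5  22.3] 693.5 [0.5708 0.2111 0.165 ]
red (263, 260, 30, 10) [276.1 265.7  15.2] 64.0 [ 0.3419 -0.0824  0.12  ]
red (264, 254, 30, 10) [278.3 257.6  14.8] 69.0 [ 0.3638 -0.0892  0.12  ]
plate [0.69276607 0.20396783 0.014     ]
plate [0.59873005 0.17634863 0.014     ]
box [ 0.67798773 -0.06230135  0.04      ]
box [ 0.63169396 -0.30038214  0.04      ]
box [ 0.48679505 -0.27208566  0.04      ]
box [ 0.53476264 -0.02802137  0.04      ]
tally? [ 0.36574488 -0.33244536  0.02      ]
[267.42202083 235.7294947 ] [245.02072669 210.29259832]
```

Run:
```python
from h import *
for u,v in [(262,118),(330,128),(365,80)]: print((u,v),plane("scene",u,v,0).round(3),plane("scene",u,v,0.1).round(3))
for u,v in [(367,228),(366,257),(402,155),(403,235)]:
    for z in (0,.2,.4): print((u,v),z,plane("top",u,v,z).round(3),proj("scene",plane("top",u,v,z)).round(0))
crop("pics/scene0.png",240,420,0,150,4,"pics/scene0m.png")
ci=camera_info("wrist");s=state();T=q2R(s["tool_rot"])
print("cam in tool",T.T@(ci["origin"]-s["tool_pos"]));print((T.T@q2R(ci["rotation"])).round(3));print(T.round(3))
```

```text
(262, 118) [ 0.666 -0.502  0.   ] [ 0.631 -0.374  0.1  ]
(330, 128) [ 0.421 -0.524 -0.   ] [ 0.413 -0.394  0.1  ]
(365, 80) [ 0.342 -0.877  0.   ] [ 0.342 -0.709  0.1  ]
(367, 228) 0 [ 0.438 -0.377  0.   ] [317. 153.]
(367, 228) 0.2 [ 0.44  -0.312  0.2  ] [321. 115.]
(367, 228) 0.4 [ 0.442 -0.247  0.4  ] [326.  63.]
(366, 257) 0 [ 0.35  -0.369  0.   ] [343. 161.]
(366, 257) 0.2 [ 0.367 -0.306  0.2  ] [346. 122.]
(366, 257) 0.4 [ 0.384 -0.242  0.4  ] [350.  68.]
(402, 155) 0 [ 0.665 -0.5    0.   ] [262. 118.]
(402, 155) 0.2 [ 0.628 -0.414  0.2  ] [267.  85.]
(402, 155) 0.4 [ 0.591 -0.328  0.4  ] [275.  38.]
(403, 235) 0 [ 0.414 -0.488  0.   ] [330. 135.]
(403, 235) 0.2 [ 0.421 -0.404  0.2  ] [333.  99.]
(403, 235) 0.4 [ 0.427 -0.32   0.4  ] [337.  50.]
cam in tool [-0.00033261 -0.08168163 -0.1428673 ]
[[ 1.    -0.002 -0.   ]
 [ 0.002  0.948  0.318]
 [-0.    -0.318  0.948]]
[[ 0.327 -0.945 -0.   ]
 [-0.945 -0.327  0.002]
 [-0.002 -0.    -1.   ]]
```

View pics/scene0m.png

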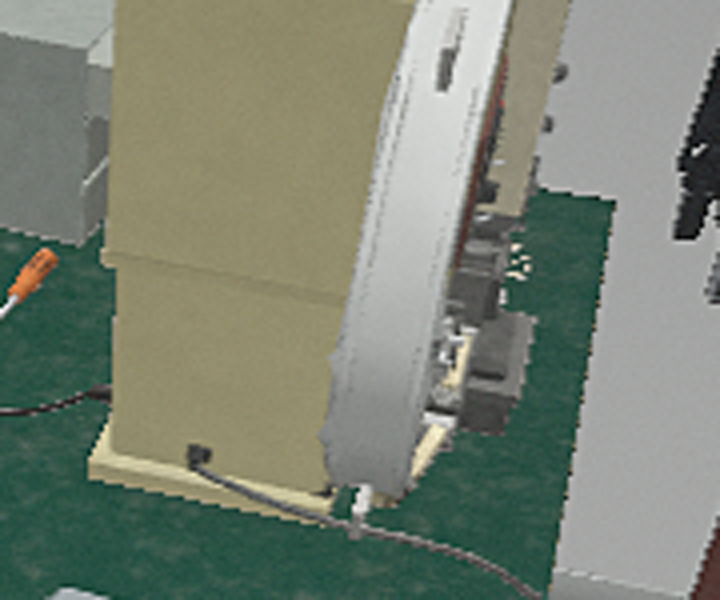

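```bash
python3 -m inch '-.025 -.01 -.02 0 0 0 0;-.025 -.01 -.02 0 0 0 0;-.025 -.01 -.02 0 0 0 0;-.025 -.01 -.02 0 0 0 0;-.025 -.01 -.02 0 0 0 0;-.025 -.01 -.02 0 0 0 0;-.025 -.01 -.02 0 0 0 0;-.025 -.01 -.02 0 0 0 0;-.025 -.01 -.02 0 0 0 0;-.025 -.01 -.02 0 0 0 0'
```

```text
time: 0.98
tool_pos: [0.2168, -0.3202, 0.4319]
tool_rot: [-0.0, 0.814, -0.58, -0.0]
contact_force: [0.4, -0.4, 0.8]
gripper_width: 1.0
```

```bash
python3 -m inch '-.019 -.027 0 0 0 0 0;-.019 -.027 0 0 0 0 0;-.019 -.027 0 0 0 0 0;-.019 -.027 0 0 0 0 0;-.019 -.027 0 0 0 0 0;-.019 -.027 0 0 0 0 0'; python3 -m inch '-.03 -.014 .004 0 0 0 0;-.03 -.014 .004 0 0 0 0;-.03 -.014 .004 0 0 0 0;-.03 -.014 .004 0 0 0 0;-.03 -.014 .004 0 0 0 0;-.03 -.014 .004 0 0 0 0;-.03 -.014 .004 0 0 0 0;-.03 -.014 .004 0 0 0 0;-.03 -.014 .004 0 0 0 0;0 0 0 0 0 0 0'
python3 - <<'E'
from h import *
import pickle
ci=camera_info("wrist"); im=grab_frame("wrist"); cv2.imwrite("pics/w1.png",im); pickle.dump(ci,open("w1.pkl","wb"))
crop("pics/w1.png",0,512,0,384,1.55,"pics/w1b.png")
E
```

```text
time: 1.48
tool_pos: [0.3333, -0.1595, 0.4312]
tool_rot: [0.0, 0.814, -0.58, 0.0]
contact_force: [0.8, -0.9, 0.6]
gripper_width: 0.999
time: 2.32
tool_pos: [0.3629, 0.1396, 0.3937]
tool_rot: [0.0, 0.817, -0.577, -0.002]
contact_force: [-1.1, 0.0, -1.9]
gripper_width: 1.004
```

View pics/w1b.png

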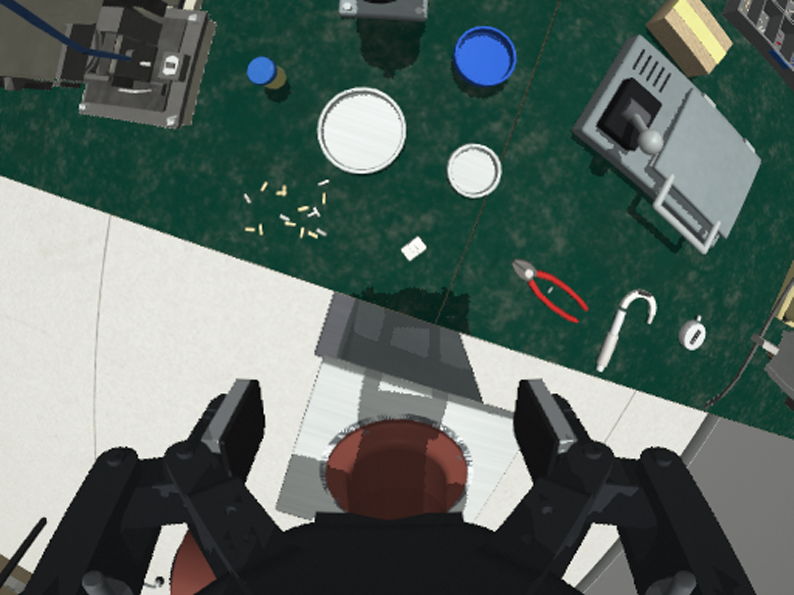

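```bash
python3 -m inch '0 0 0 .122 0 0 0;0 0 0 .122 0 0 0;0 0 0 .122 0 0 0;0 0 0 .122 0 0 0;0 0 0 .122 0 0 0;0 0 0 0 0 0 0;0 0 0 0 0 0 0'
python3 - <<'E'
from h import *
import pickle
ci=camera_info("wrist"); im=grab_frame("wrist"); cv2.imwrite("pics/w2.png",im); pickle.dump(ci,open("w2.pkl","wb"))
crop("pics/w2.png",0,512,0,384,1.55,"pics/w2b.png")
print(state()["tool_pos"],state()["joint_pos"])
E
```

```text
time: 2.95
tool_pos: [0.3772, 0.1395, 0.3978]
tool_rot: [-0.239, 0.778, -0.556, 0.171]
contact_force: [-0.6, 0.9, 0.9]
gripper_width: 0.998
[0.37716916 0.13984927 0.39946696] [ 0.06371172 -1.01051239  2.15368287  0.15024406  1.41858036  1.32465678]
```

View pics/w2b.png

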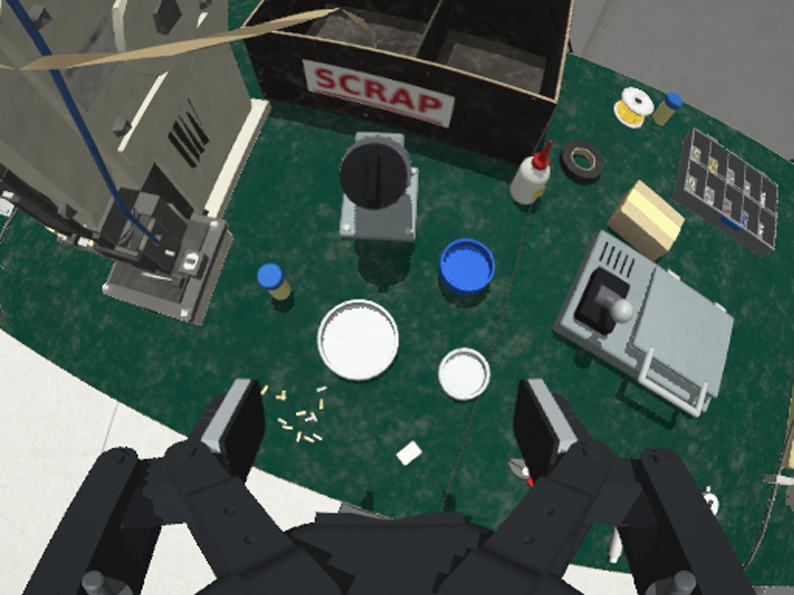

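Run:
```python
from h import *
crop("pics/w2.png",205,285,75,165,7,"pics/w2c.png")
crop("pics/w2.png",350,480,140,280,5,"pics/w2d.png")
```

```text
(no output)
```

View pics/w2c.png

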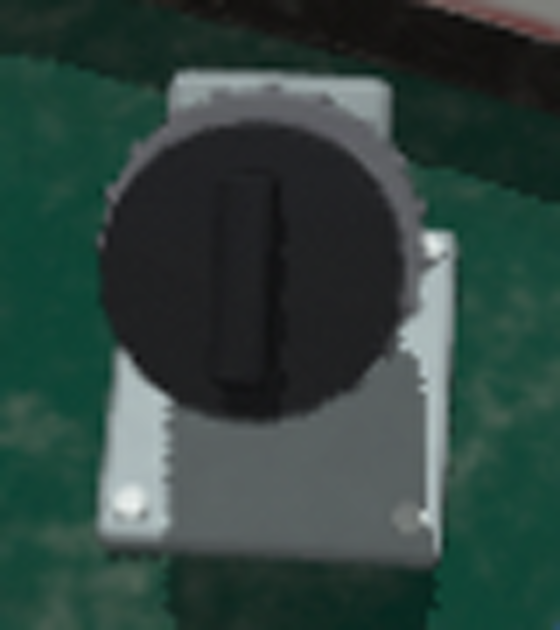

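View pics/w2d.png

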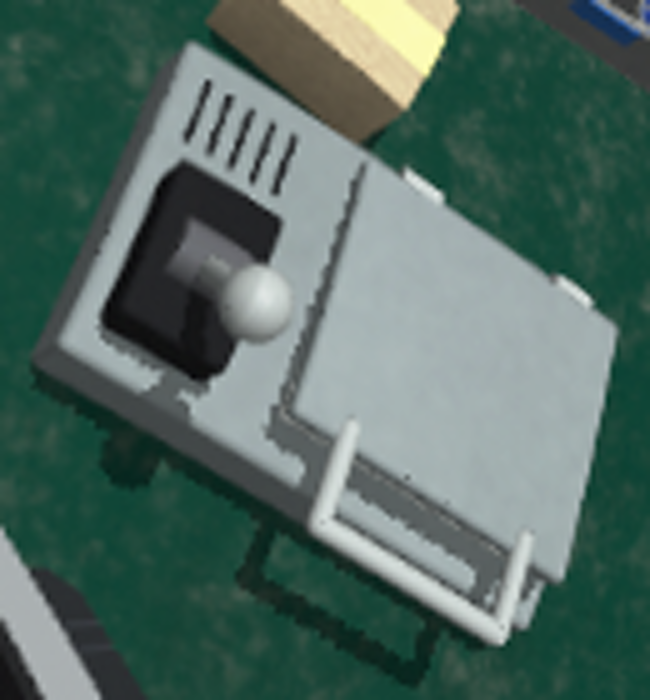

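Run:
```python
from h import *
import pickle
ci=pickle.load(open("w2.pkl","rb"))
P=lambda u,v,z,x0=205,y0=75,s=7: plane("wrist",x0+u/s-.5+.5/s,y0+v/s-.5+.5/s,z,ci)
a,b,c=P(103,533,.014),P(440,545,.014),P(455,238,.014)
print(a,b,c,np.linalg.norm(a-b),np.linalg.norm(c-b))
y=(a-b)[:2]; y/=np.linalg.norm(y); x=np.array([y[1],-y[0]])
x2=(c-b)[:2];x2/=np.linalg.norm(x2)
print("yaw",np.degrees(np.arctan2(x[1],x[0])),np.degrees(np.arctan2(x2[1],x2[0])))
mid=((a+b)/2)[:2]; org=mid+50*.001*x   # origin at 55-5 from front edge
print("origin",org)
yaw=np.arctan2(x[1],x[0])
Rz=R.from_euler('z',yaw).as_matrix(); m=np.array([*org,0])+Rz@[-.045,0,.165]; ax=Rz@[-np.sin(.611),0,np.cos(.611)]
print("mouth",m,"axis",ax); top=m+ax*.004
print("captop pred",top)
uw=(205+253/7,75+270/7); ut=(120+203/5-.4,130+240/5-.4)
print("tri",tri(ray("wrist",*uw,ci),ray("top",*ut)))
print("proj pred", proj("wrist",top,ci),uw,proj("top",top),ut)
for p in [(217,170),(275,172),(270,385),(217,385)]:
    print("rib",p,P(*p,(top+ax*.023)[2]))
# dishes
im=cv2.imread("pics/w2.png");hsv=cv2.cvtColor(im,cv2.COLOR_BGR2HSV)
m_=cv2.inRange(hsv,(0,0,150),(180,60,255))
cs,_=cv2.findContours(m_,cv2.RETR_EXTERNAL,cv2.CHAIN_APPROX_NONE)
for q in cs:
    u,v,w,h=cv2.boundingRect(q)
    if 25<w<70 and 25<h<70 and 180<u<330 and 180<v<280:
        e=cv2.fitEllipse(q); print(e,P(e[0][0],e[0][1],.02,0,0,1),(u,v,w,h))
```

```text
[0.56604229 0.27017207 0.014     ] [0.59344232 0.17771346 0.014     ] [0.69240495 0.20422926 0.014     ] 0.09643316742722867 0.10245335875589143
yaw 16.507142666315463 14.999376296784988
origin [0.62768152 0.23814951]
mouth [0.58453623 0.22536344 0.165     ] axis [-0.55004193 -0.16300443  0.81907474]
captop pred [0.58233606 0.22471142 0.1682763 ]
tri (array([0.58571321, 0.22645739, 0.1534036 ]), np.float64(9.729805229747343e-05))
proj pred [241.17986533 110.81329986] (241.14285714285714, 113.57142857142857) [159.59477795 178.12566748] (160.2, 177.6)
rib (217, 170) [0.58904742 0.23539335 0.18711502]
rib (275, 172) [0.5924347  0.22355997 0.18711502]
rib (270, 385) [0.54371751 0.20748772 0.18711502]
rib (217, 385) [0.54032643 0.21760379 0.18711502]
((299.0320129394531, 240.61129760742188), (32.254547119140625, 32.49409103393555), 166.24960327148438) [0.44476461 0.06837593 0.02      ] (283, 224, 33, 34)
((230.50794982910156, 218.53353881835938), (50.95651626586914, 51.593544006347656), 67.2773208618164) [0.44354242 0.20135811 0.02      ] (205, 193, 52, 52)
```

```bash
cat > plan.py <<'E'
from h import *
def mk(z,x): 
    z=np.array(z,float);z/=np.linalg.norm(z);x=np.array(x,float);x-=z*(x@z);x/=np.linalg.norm(x);return np.stack([x,np.cross(z,x),z],1)
def plan(p,T,n,s=None):
    """prints n equal rows taking tool to p,T"""
    s=s or state(); P0=np.array(s["tool_pos"]);T0=q2R(s["tool_rot"])
    d=T0.T@(np.array(p)-P0); rv=R.from_matrix(T0.T@T).as_rotvec()
    print("total shift(tool)",d.round(4),"turn",rv.round(4), "dist",np.linalg.norm(d).round(3),"deg",np.degrees(np.linalg.norm(rv)).round(1))
    # constant twist rows: solve for shift per row v so that sum R(rv/n)^k v = d
    A=sum(R.from_rotvec(rv*k/n).as_matrix() for k in range(n)); v=np.linalg.solve(A,d)
    print(n,"x row:",v.round(4),(rv/n).round(4))
ax=lambda yaw:np.array([-np.sin(.611)*np.cos(yaw),-np.sin(.611)*np.sin(yaw),np.cos(.611)])
E
python3 - <<'E'
from plan import *
y=np.radians(17);a=ax(y);m=np.array([.5840,.2252,.165])
plan(m+a*.10,mk(-a,[np.sin(y),-np.cos(y),0]),9)
E
```

```text
total shift(tool) [-0.0156 -0.0513  0.2195] turn [0.0129 0.0187 0.0289] dist 0.226 deg 2.1
9 x row: [-0.002  -0.0055  0.0244] [0.0014 0.0021 0.0032]
```

```bash
python3 -m inch '-.002 -.0055 .0244 .0014 .002 .0032 .3;-.002 -.0055 .0244 .0014 .002 .0032 .4;-.002 -.0055 .0244 .0014 .002 .0032 .5;-.002 -.0055 .0244 .0014 .002 .0032 .5;-.002 -.0055 .0244 .0014 .002 .0032 .5;-.002 -.0055 .0244 .0014 .002 .0032 .5;-.002 -.0055 .0244 .0014 .002 .0032 .5;-.002 -.0055 .0244 .0014 .002 .0032 .5;-.002 -.0055 .0244 .0014 .002 .0032 .5;0 0 0 0 0 0 .5'
python3 - <<'E'
from plan import *
import pickle
ci=camera_info("wrist"); im=grab_frame("wrist"); cv2.imwrite("pics/w3.png",im); pickle.dump(ci,open("w3.pkl","wb"))
crop("pics/w3.png",0,512,0,384,1.55,"pics/w3b.png")
print(state()["tool_pos"],state()["joint_pos"])
y=np.radians(17);a=ax(y);m=np.array([.5840,.2252,.165])
plan(m+a*.10,mk(-a,[np.sin(y),-np.cos(y),0]),1)
E
```

```text
time: 3.83
tool_pos: [0.5294, 0.2098, 0.243]
tool_rot: [-0.24, 0.768, -0.567, 0.176]
contact_force: [-0.5, 0.3, -0.2]
gripper_width: 0.498
[0.52917643 0.20965739 0.24509223] [ 0.22510528 -0.48118831  2.12733892  0.05549705  0.89037178  1.47541549]
total shift(tool) [ 0.0012 -0.0007 -0.0017] turn [0.0038 0.0023 0.0016] dist 0.002 deg 0.3
1 x row: [ 0.0012 -0.0007 -0.0017] [0.0038 0.0023 0.0016]
```

View pics/w3b.png

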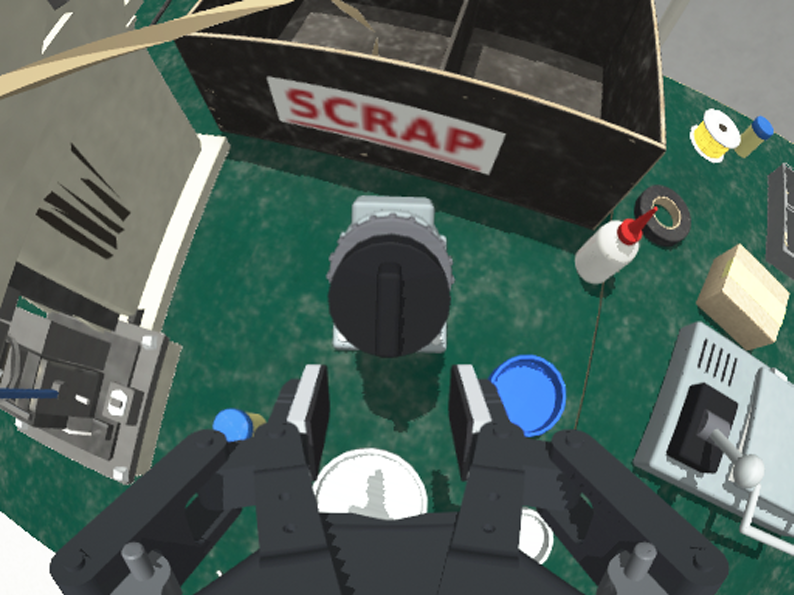

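Run:
```python
from plan import *
import pickle
crop("pics/w3.png",205,300,145,240,6,"pics/w3c.png")
ci=pickle.load(open("w3.pkl","rb"))
y=np.radians(17);a=ax(y);m=np.array([.5840,.2252,.165])
t=m+a*.004; T=mk(-a,[np.sin(y),-np.cos(y),0])
for s in (.027,.004,-.018):
  print(s,proj("wrist",m+a*s,ci))
for k in (0,90,180,270):
    th=np.radians(k);print(k,proj("wrist",t+.0335*(T[:,0]*np.cos(th)+T[:,1]*np.sin(th)),ci))
for sx,sy in ((1,1),(1,-1),(-1,-1),(-1,1)): print("rib",proj("wrist",m+a*.027+T[:,0]*.006*sx+T[:,1]*.023*sy,ci))
```

```text
0.027 [252.62622421 200.01106786]
0.004 [252.47655073 190.1748413 ]
-0.018 [252.35498473 182.25153114]
0 [292.29120697 190.19164976]
90 [252.38042389 226.29097958]
180 [212.60398599 190.15054317]
270 [252.56012644 150.77252114]
rib [260.11993222 227.09697061]
rib [260.8216432  170.90413787]
rib [244.57558823 170.8917669 ]
rib [244.96921606 227.0957834 ]
```

View pics/w3c.png

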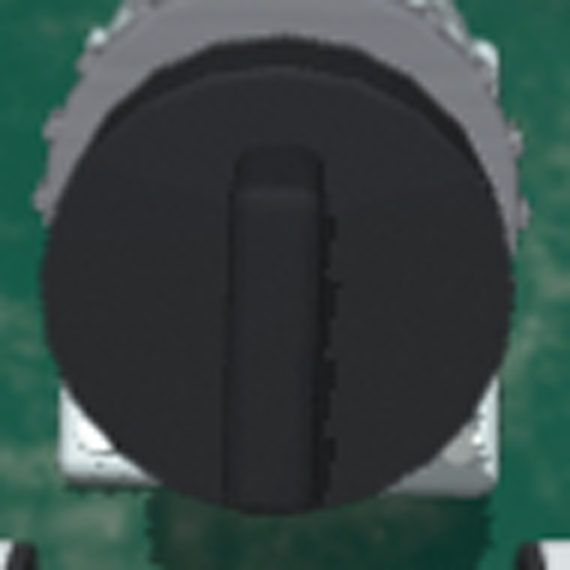

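```bash
python3 -m inch '0 .0033 0 0 0 0 .5;0 0 .018 0 0 0 .5;0 0 .018 0 0 0 .5;0 0 .018 0 0 0 .5;0 0 .014 0 0 0 .5;0 0 .01 0 0 0 .5;0 0 .005 0 0 0 .5;0 0 0 0 0 0 .5'
python3 - <<'E'
from plan import *
import pickle
ci=camera_info("wrist"); im=grab_frame("wrist"); cv2.imwrite("pics/w4.png",im); pickle.dump(ci,open("w4.pkl","wb"))
crop("pics/w4.png",130,370,130,320,3.3,"pics/w4b.png")
y=np.radians(17);a=ax(y);m=np.array([.5840,.2252,.165]);T=mk(-a,[np.sin(y),-np.cos(y),0])
plan(m+T@[-.001,.004,-.006],T,1)
E
```

```text
time: 4.55
tool_pos: [0.5724, 0.2227, 0.1779]
tool_rot: [-0.243, 0.767, -0.566, 0.179]
contact_force: [1.3, 0.2, 0.4]
gripper_width: 0.499
total shift(tool) [0.     0.0022 0.0118] turn [-0.0028  0.0019  0.0009] dist 0.012 deg 0.2
1 x row: [0.     0.0022 0.0118] [-0.0028  0.0019  0.0009]
```

View pics/w4b.png

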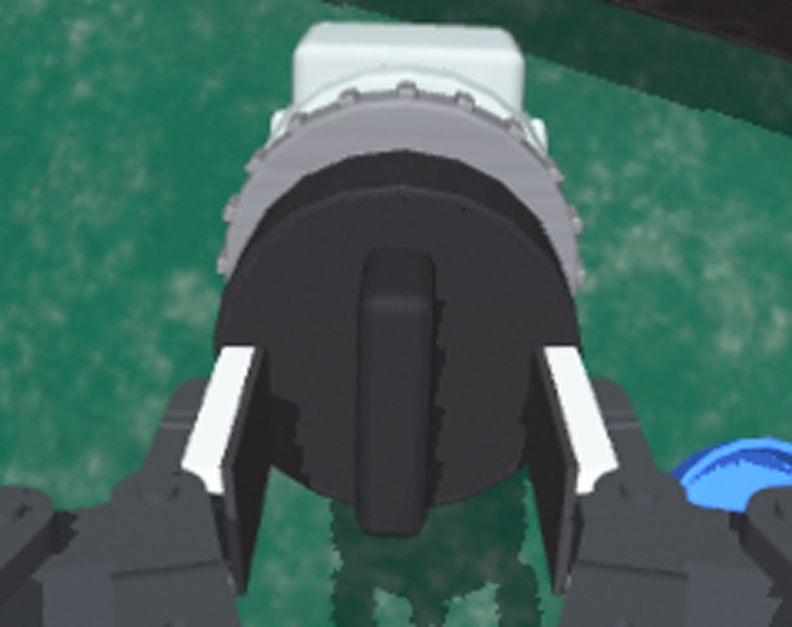

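```bash
python3 -m inch '0 .002 .006 0 0 0 .5;0 0 .005 0 0 0 .5;0 0 0 0 0 0 .5'; python3 -m inch '0 0 0 0 0 0 .7;0 0 0 0 0 0 .8;0 0 0 0 0 0 .9;0 0 0 0 0 0 1;0 0 0 0 0 0 1;0 0 0 0 0 0 1'
```

```text
time: 4.85
tool_pos: [0.5765, 0.2241, 0.1662]
tool_rot: [-0.242, 0.767, -0.567, 0.178]
contact_force: [-0.5, 0.4, -0.0]
gripper_width: 0.499
time: 5.35
tool_pos: [0.5766, 0.2241, 0.1672]
tool_rot: [-0.243, 0.767, -0.567, 0.179]
contact_force: [-5.7, -3.0, 3.9]
gripper_width: 0.125
```

```bash
python3 -m inch '0 0 -.005 0 0 0 1;0 0 -.01 0 0 0 1;0 0 -.012 0 0 0 1;0 0 -.015 0 0 0 1;0 0 -.015 0 0 0 1;0 0 -.015 0 0 0 1;0 0 -.015 0 0 0 1;0 0 -.01 0 0 0 1;0 0 0 0 0 0 1'
python3 - <<'E'
from plan import *
import pickle
ci=camera_info("wrist"); im=grab_frame("wrist"); cv2.imwrite("pics/w5.png",im); pickle.dump(ci,open("w5.pkl","wb"))
crop("pics/w5.png",0,512,0,384,1.55,"pics/w5b.png")
crop("pics/w2.png",190,340,180,270,5,"pics/w2e.png")
E
```

```text
time: 6.1
tool_pos: [0.5237, 0.2078, 0.2489]
tool_rot: [-0.244, 0.766, -0.566, 0.18]
contact_force: [0.7, -0.1, -1.7]
gripper_width: 0.124
```

View pics/w5b.png

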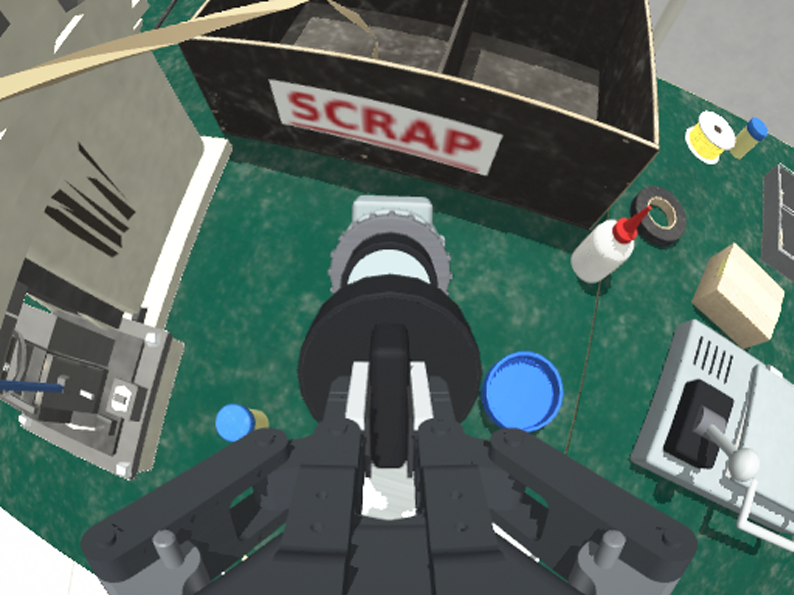

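View pics/w2e.png

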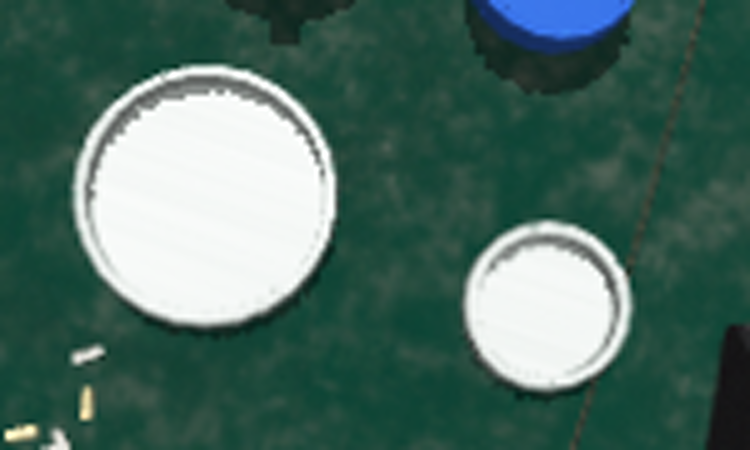

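Run:
```python
from plan import *
y=np.radians(17);T=mk([0,0,-1],[np.sin(y),-np.cos(y),0])
plan([.4435,.2005,.13],T,9)
print(plane("top",178.9,229.5,.02))
```

```text
total shift(tool) [-0.0165  0.132   0.0506] turn [-0.6144  0.0017  0.0015] dist 0.142 deg 35.2
9 x row: [-0.0018  0.0128  0.0095] [-0.0683  0.0002  0.0002]
[0.44515122 0.19992009 0.02      ]
```

```bash
python3 -m inch '-.0018 .0128 .0095 -.0683 0 0 1;-.0018 .0128 .0095 -.0683 0 0 1;-.0018 .0128 .0095 -.0683 0 0 1;-.0018 .0128 .0095 -.0683 0 0 1;-.0018 .0128 .0095 -.0683 0 0 1;-.0018 .0128 .0095 -.0683 0 0 1;-.0018 .0128 .0095 -.0683 0 0 1;-.0018 .0128 .0095 -.0683 0 0 1;-.0018 .0128 .0095 -.0683 0 0 1;0 0 0 0 0 0 1'
python3 - <<'E'
from plan import *
import pickle
ci=camera_info("wrist"); im=grab_frame("wrist"); cv2.imwrite("pics/w6.png",im); pickle.dump(ci,open("w6.pkl","wb"))
crop("pics/w6.png",100,400,60,300,2.6,"pics/w6b.png")
cv2.imwrite("pics/top6.png",grab_frame("top"));crop("pics/top6.png",120,250,130,280,4,"pics/top6b.png")
y=np.radians(17);T=mk([0,0,-1],[np.sin(y),-np.cos(y),0])
plan([.4440,.2005,.13],T,1);print(state()["gripper_width"])
E
```

```text
time: 6.98
tool_pos: [0.4413, 0.1998, 0.1252]
tool_rot: [0.004, 0.804, -0.594, -0.004]
contact_force: [-0.8, -0.1, -1.9]
gripper_width: 0.126
total shift(tool) [-0.0001 -0.001  -0.0022] turn [0.0034 0.0013 0.002 ] dist 0.002 deg 0.2
1 x row: [-0.0001 -0.001  -0.0022] [0.0034 0.0013 0.002 ]
0.12224338608738695
```

View pics/w6b.png

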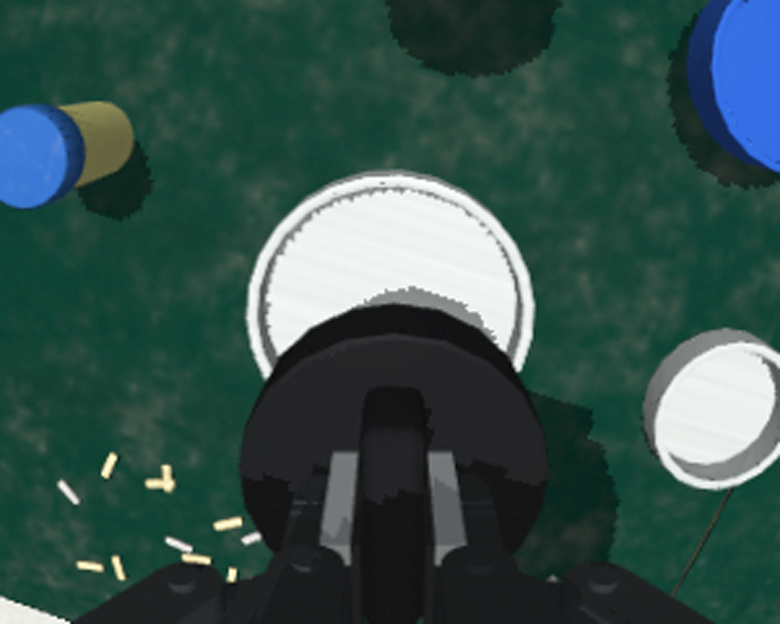

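View pics/top6b.png

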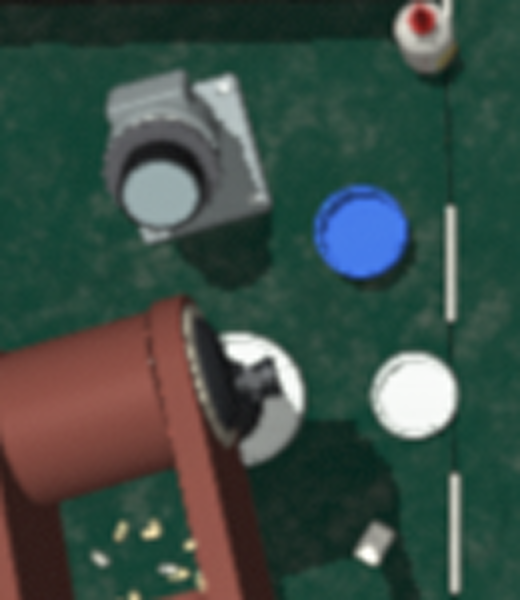

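Run:
```python
from plan import *
import pickle
ci=pickle.load(open("w6.pkl","rb"));s=state();T=q2R(s["tool_rot"]);p=s["tool_pos"]
for d in (0.,.004): print(proj("wrist",p+T@[0,-.0335,.002+d],ci),proj("wrist",p+T@[0,-.0335,.024+d],ci),"meas",60+335/2.6,60+303/2.6)
print("rib far end top", proj("wrist",p+T@[0,-.023,-.021],ci),"meas",60+428/2.6)
for c in ([.444,.2005],[.4435,.2014]):
  for dx in (0.049,):
    f=np.array([np.cos(.297),np.sin(.297)]); print(proj("wrist",[*(np.array(c)+f*dx),.02],ci),"meas",100+385/2.6,60+172/2.6)
  l=np.array([-np.sin(.297),np.cos(.297)]); print(proj("wrist",[*(np.array(c)+l*.049),.02],ci),proj("wrist",[*(np.array(c)-l*.049),.02],ci),"meas",100+247/2.6,100+535/2.6)
```

```text
[251.68083326 187.07916328] [251.54180685 174.8939207 ] meas 188.84615384615384 176.53846153846155
[251.65282738 184.61560888] [251.52002489 172.99476779] meas 188.84615384615384 176.53846153846155
rib far end top [251.87292438 226.02732132] meas 224.6153846153846
[251.33613532 127.6219371 ] meas 248.07692307692307 126.15384615384615
[195.89116742 183.58333874] [306.67224892 183.63626028] meas 195.0 305.7692307692308
[250.12620034 127.8756631 ] meas 248.07692307692307 126.15384615384615
[194.79353189 183.81626663] [305.54584927 183.86374151] meas 195.0 305.7692307692308
```

```bash
python3 -m inch '-.0005 -.003 .015 .003 0 0 1;0 0 .02 0 0 0 1;0 0 .02 0 0 0 1;0 0 .015 0 0 0 1;0 0 .01 0 0 0 1;0 0 .008 0 0 0 1;0 0 .005 0 0 0 1;0 0 0 0 0 0 1'; python3 -m inch '0 0 .002 0 0 0 1;0 0 0 0 0 0 1'
```

```text
time: 7.75
tool_pos: [0.4457, 0.2015, 0.0356]
tool_rot: [-0.0, 0.804, -0.594, -0.001]
contact_force: [0.4, -0.6, -1.6]
gripper_width: 0.128
time: 7.92
tool_pos: [0.4465, 0.2018, 0.0348]
tool_rot: [-0.001, 0.804, -0.594, 0.0]
contact_force: [-0.7, -0.3, -0.8]
gripper_width: 0.127
```

```bash
python3 -m inch '0 0 .002 0 0 0 1;0 0 0 0 0 0 1'; python3 -m inch '0 0 .0015 0 0 0 1;0 0 0 0 0 0 1';python3 -m inch '0 0 .0015 0 0 0 1;0 0 0 0 0 0 1'
```

```text
time: 8.08
tool_pos: [0.4462, 0.2017, 0.0324]
tool_rot: [-0.001, 0.804, -0.594, -0.0]
contact_force: [0.3, -0.1, -0.7]
gripper_width: 0.124
time: 8.25
tool_pos: [0.4458, 0.2016, 0.0305]
tool_rot: [-0.001, 0.804, -0.594, -0.0]
contact_force: [-0.9, -0.2, -0.5]
gripper_width: 0.128
time: 8.42
tool_pos: [0.4457, 0.2015, 0.0288]
tool_rot: [-0.0, 0.804, -0.594, -0.001]
contact_force: [0.4, -0.8, -1.2]
gripper_width: 0.126
```

```bash
python3 -m inch '0 0 .001 0 0 0 1;0 0 0 0 0 0 1'; python3 -m inch '0 0 .001 0 0 0 1;0 0 0 0 0 0 1'
```

```text
time: 8.58
tool_pos: [0.446, 0.2016, 0.0282]
tool_rot: [-0.001, 0.804, -0.594, -0.0]
contact_force: [-0.9, 0.3, 1.1]
gripper_width: 0.127
time: 8.75
tool_pos: [0.4462, 0.2016, 0.0281]
tool_rot: [-0.0, 0.804, -0.594, -0.0]
contact_force: [-2.4, -2.6, 7.1]
gripper_width: 0.127
```

```bash
python3 -m inch '0 0 0 0 0 0 .8;0 0 0 0 0 0 .75;0 0 0 0 0 0 .7;0 0 0 0 0 0 .65;0 0 0 0 0 0 .65'; python3 -m inch '0 0 -.005 0 0 0 .65;0 0 -.01 0 0 0 .65;0 0 -.02 0 0 0 .65;0 0 -.03 0 0 0 .65;0 0 -.04 0 0 0 .65;0 0 -.04 0 0 0 .65;0 .03 -.02 0 0 0 .65;0 .03 0 0 0 0 .65;0 0 0 0 0 0 .65'
python3 - <<'E'
from plan import *
import pickle
ci=camera_info("wrist"); im=grab_frame("wrist"); cv2.imwrite("pics/w7.png",im); pickle.dump(ci,open("w7.pkl","wb"))
crop("pics/w7.png",0,512,0,384,1.55,"pics/w7b.png")
print(state()["joint_pos"])
E
```

```text
time: 9.17
tool_pos: [0.4457, 0.2015, 0.0269]
tool_rot: [-0.0, 0.804, -0.594, -0.0]
contact_force: [-0.3, 0.3, -0.9]
gripper_width: 0.352
time: 9.92
tool_pos: [0.3864, 0.1833, 0.1945]
tool_rot: [-0.002, 0.805, -0.594, 0.001]
contact_force: [0.8, -0.6, -2.0]
gripper_width: 0.35
[ 2.67612167e-01 -4.27607988e-01  2.09314325e+00  1.32616787e-03
  1.47217966e+00  1.53942976e+00]
```

View pics/w7b.png

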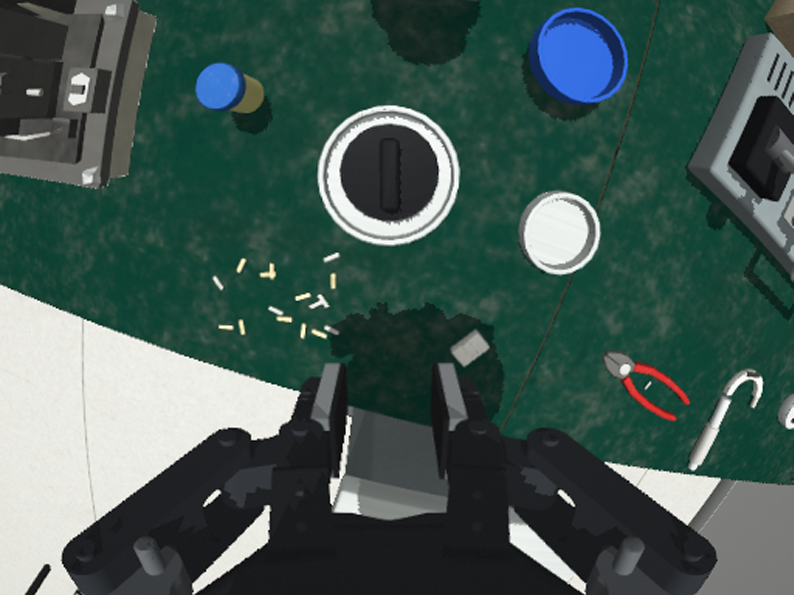

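Run:
```python
from plan import *
import pickle
ci=pickle.load(open("w2.pkl","rb"))
P=lambda u,v,z,x0=350,y0=140,s=5: plane("wrist",x0+u/s-.4,y0+v/s-.4,z,ci)
A=P(318,524,.05);B=P(502,635,.05);C=P(193,42,.04);D=P(60,345,.04)
print(A,B,(A+B)/2,np.linalg.norm(A-B),C,D,np.linalg.norm(C-D))
for y in (A-B,): print(np.degrees(np.arctan2(-y[0],y[1])))
x=C-D; print(np.degrees(np.arctan2(x[1],x[0])))
print("ball",tri(ray("wrist",350+258/5-.4,140+302/5-.4,ci),ray("top",110+459/2.9-.3,110+238/2.9-.3)))
t=lambda u,v,z:plane("top",110+u/2.9-.33,110+v/2.9-.33,z)
a,b=t(528,297,.05),t(622,309,.05); print("top handle",a,b,(a+b)/2)
```

```text
[ 0.49774578 -0.14707904  0.05      ] [ 0.47775421 -0.24799851  0.05      ] [ 0.48774999 -0.19753878  0.05      ] 0.10288051694942867 [ 0.67926572 -0.0580834   0.04      ] [ 0.53521076 -0.02717833  0.04      ] 0.14733279981367325
-11.204901590845436
-12.108502090003528
ball (array([ 0.54385616, -0.06523317,  0.12736682]), np.float64(0.001838024904421447))
top handle [ 0.48994499 -0.13838153  0.05      ] [ 0.47586796 -0.23431938  0.05      ] [ 0.48290647 -0.18635045  0.05      ]
```

Run:
```python
from plan import *
y=np.radians(-11.5);T=mk([0,0,-1],[np.cos(y),np.sin(y),0])
plan([.44,-.16,.24],T,10)
```

```text
total shift(tool) [ 0.3437  0.0509 -0.0471] turn [-4.2000e-03 -1.0000e-03 -1.0712e+00] dist 0.351 deg 61.4
10 x row: [ 0.0295  0.0215 -0.0047] [-4.000e-04 -1.000e-04 -1.071e-01]
```

```bash
python3 -m inch '.0295 .0215 -.0047 0 0 -.107 .5;.0295 .0215 -.0047 0 0 -.107 .5;.0295 .0215 -.0047 0 0 -.107 .5;.0295 .0215 -.0047 0 0 -.107 .5;.0295 .0215 -.0047 0 0 -.107 .5;.0295 .0215 -.0047 0 0 -.107 .5;.0295 .0215 -.0047 0 0 -.107 .5;.0295 .0215 -.0047 0 0 -.107 .5;.0295 .0215 -.0047 0 0 -.107 .5;.0295 .0215 -.0047 0 0 -.107 .5'; python3 -m inch '0 0 0 0 0 0 .5;0 0 0 0 0 0 .5'
python3 - <<'E'
from plan import *
import pickle
ci=camera_info("wrist"); im=grab_frame("wrist"); cv2.imwrite("pics/w8.png",im); pickle.dump(ci,open("w8.pkl","wb"))
crop("pics/w8.png",0,512,0,384,1.55,"pics/w8b.png")
print(state()["joint_pos"])
E
```

```text
time: 10.8
tool_pos: [0.4314, -0.1481, 0.2365]
tool_rot: [-0.001, 0.992, -0.127, 0.0]
contact_force: [0.9, 0.7, -0.1]
gripper_width: 0.504
time: 10.97
tool_pos: [0.4315, -0.1471, 0.2358]
tool_rot: [-0.001, 0.992, -0.13, -0.001]
contact_force: [0.5, 0.7, 0.2]
gripper_width: 0.501
[-4.91307458e-01 -3.74606465e-01  1.98476815e+00  1.39610870e-03
  1.53408764e+00 -2.31862001e-01]
```

View pics/w8b.png

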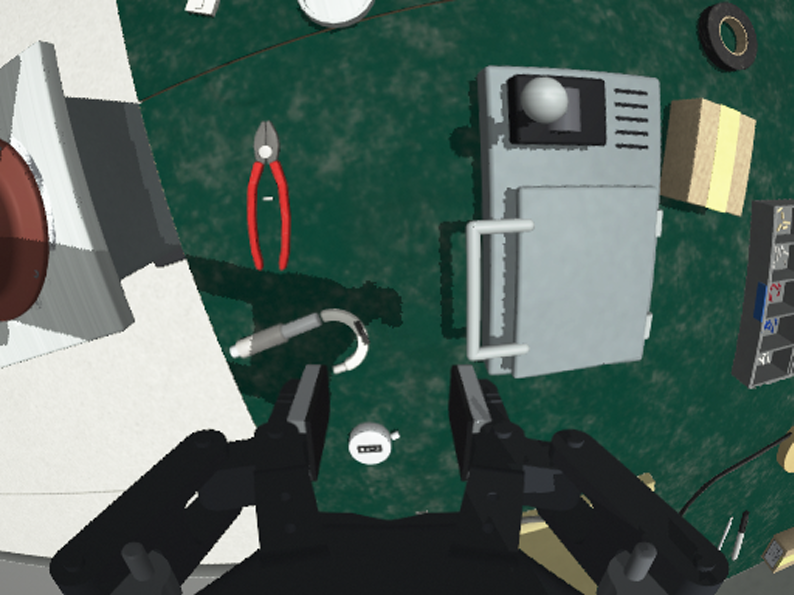

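```bash
python3 - <<'E'
from plan import *
crop("pics/w8.png",285,435,30,250,3.4,"pics/w8c.png".replace('c','c'))
im=cv2.imread("pics/w8.png")[130:245,290,:]
E
python3 - <<'E'
from plan import *
crop("pics/w8.png",290,370,130,250,6,"pics/w8d.png")
E
```

```text
(no output)
```

View pics/w8d.png

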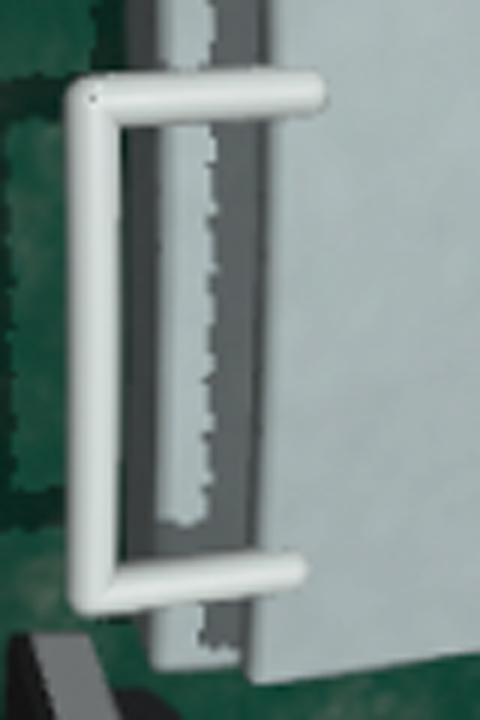

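View pics/w8c.png

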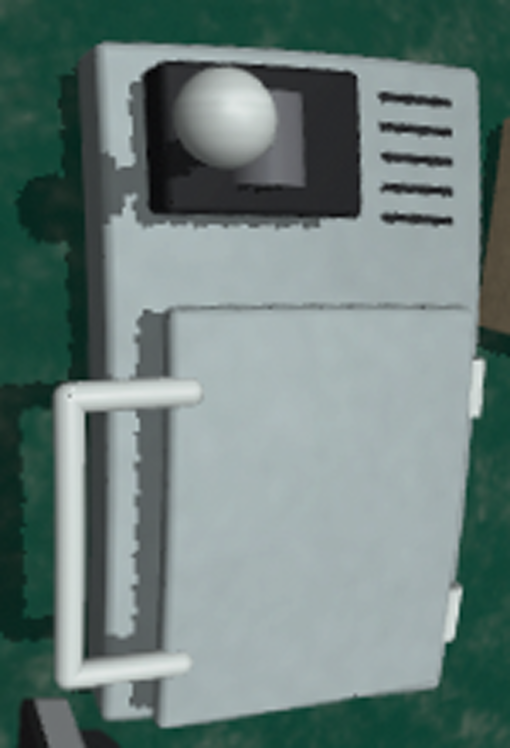

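Run:
```python
from plan import *
import pickle
ci=pickle.load(open("w8.pkl","rb"))
d=lambda u,v,z: plane("wrist",290+u/6-.4,130+v/6-.4,z,ci)
c=lambda u,v,z: plane("wrist",285+u/3.4-.35,30+v/3.4-.35,z,ci)
A,B=d(91,98,.05),d(95,590,.05);M=(A+B)/2
print("bar",A,B,M,np.linalg.norm(A-B),np.degrees(np.arctan2(-(A-B)[0],(A-B)[1])))
C,D=c(98,43,.04),c(476,68,.04); print("box",C,D,np.linalg.norm(C-D),np.degrees(np.arctan2((D-C)[1],(D-C)[0])))
L=[c(*p,.051) for p in [(172,308),(160,727),(438,688),(470,306)]]
for l in L: print("lid",l)
print([np.linalg.norm(L[i]-L[(i+1)%4]) for i in range(4)])
y=np.radians(-11.5);Rz=R.from_euler('z',y).as_matrix()
print("from lid",np.mean(L,0)+Rz@[-.161+.0675-.005,0,0], "hinge from bar",M+Rz@[.161,0,-.004])
print("ball r8",ray("wrist",285+226/3.4,30+118/3.4,ci)[1]); 
w2=pickle.load(open("w2.pkl","rb"))
print("ball",tri(ray("wrist",285+226/3.4-.35,30+118/3.4-.35,ci),ray("wrist",350+258/5-.4,140+302/5-.4,w2)))
```

```text
bar [ 0.49602049 -0.13960687  0.05      ] [ 0.47601771 -0.24003762  0.05      ] [ 0.4860191  -0.18982225  0.05      ] 0.10240335094862076 -11.264190650324103
box [ 0.536182   -0.02673219  0.04      ] [ 0.67995798 -0.05566781  0.04      ] 0.1466587980261323 -11.37905240095425
lid [ 0.5367907  -0.11888057  0.051     ]
lid [ 0.50522775 -0.27124974  0.051     ]
lid [ 0.62404935 -0.29117733  0.051     ]
lid [ 0.65143944 -0.14097321  0.051     ]
[np.float64(0.15560393532781988), np.float64(0.12048103690096693), np.float64(0.15268102963158836), np.float64(0.11675794463450824)]
from lid [ 0.48285423 -0.18593247  0.051     ] hinge from bar [ 0.64378698 -0.22192049  0.046     ]
ball r8 [ 0.33771134  0.02046212 -0.94102728]
ball (array([ 0.54008536, -0.06242106,  0.13461056]), np.float64(0.00013628969879078738))
```

Run:
```python
from plan import *
y=np.radians(-11.3);T=mk([0,0,-1],[np.cos(y),np.sin(y),0])
plan([.485,-.189,.09],T,6)
```

```text
total shift(tool) [0.0636 0.028  0.1455] turn [-0.002   0.0022 -0.0623] dist 0.161 deg 3.6
6 x row: [0.0104 0.0049 0.0243] [-0.0003  0.0004 -0.0104]
```

```bash
python3 -m inch '.0104 .005 .0243 0 0 -.0104 .6;.0104 .005 .0243 0 0 -.0104 .72;.0104 .005 .0243 0 0 -.0104 .72;.0104 .005 .0243 0 0 -.0104 .72;.0104 .005 .0243 0 0 -.0104 .72;.0104 .005 .0243 0 0 -.0104 .72;0 0 0 0 0 0 .72;0 0 0 0 0 0 .72'
python3 - <<'E'
from plan import *
import pickle
ci=camera_info("wrist"); im=grab_frame("wrist"); cv2.imwrite("pics/w9.png",im); pickle.dump(ci,open("w9.pkl","wb"))
crop("pics/w9.png",150,410,60,320,2.3,"pics/w9b.png")
y=np.radians(-11.3);T=mk([0,0,-1],[np.cos(y),np.sin(y),0])
plan([.485,-.189,.09],T,6)
s=state();T=q2R(s["tool_rot"])
E
```

```text
time: 11.68
tool_pos: [0.4834, -0.1872, 0.089]
tool_rot: [-0.002, 0.995, -0.097, -0.002]
contact_force: [0.0, -0.2, 0.3]
gripper_width: 0.281
total shift(tool) [0.0008 0.001  0.0008] turn [-0.0016  0.0008  0.0028] dist 0.002 deg 0.2
6 x row: [0.0001 0.0002 0.0001] [-0.0003  0.0001  0.0005]
```

View pics/w9b.png

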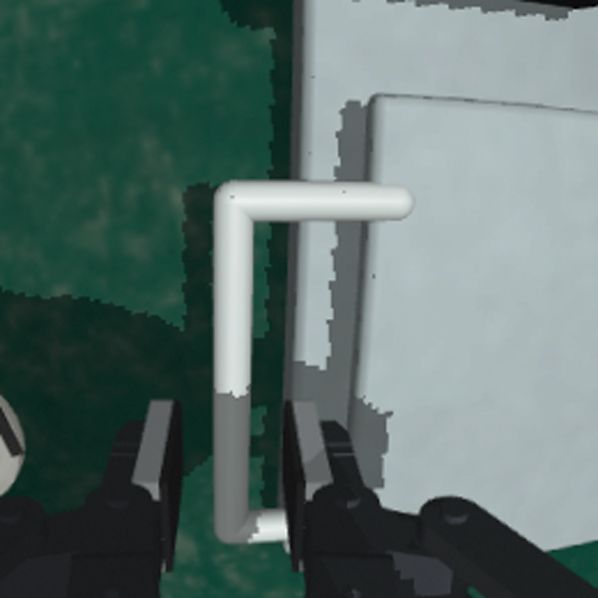

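Run:
```python
from plan import *
import pickle
ci=pickle.load(open("w9.pkl","rb"))
c=lambda u,v,z: plane("wrist",150+u/2.3-.3,60+v/2.3-.3,z,ci)
A,B=c(233,203,.05),c(233,527,.05);print(A,B,(A+B)/2,np.linalg.norm(A-B)); print(state()["tool_pos"])
```

```text
[ 0.49248715 -0.13986602  0.05      ] [ 0.47176089 -0.2444141   0.05      ] [ 0.48212402 -0.19214006  0.05      ] 0.10658273210009848
[ 0.48441258 -0.18786316  0.09081314]
```

```bash
python3 -m inch '0 0 .012 0 0 0 .72;0 0 .012 0 0 0 .72;0 0 .012 0 0 0 .72;0 0 .006 0 0 0 .72;0 0 .004 0 0 0 .72;0 0 0 0 0 0 .72'; python3 -m inch '0 0 0 0 0 0 .8;0 0 0 0 0 0 .85;0 0 0 0 0 0 .9;0 0 0 0 0 0 1;0 0 0 0 0 0 1'
```

```text
time: 12.23
tool_pos: [0.4836, -0.1883, 0.0429]
tool_rot: [-0.001, 0.995, -0.097, -0.001]
contact_force: [-0.1, 0.8, 0.2]
gripper_width: 0.28
time: 12.65
tool_pos: [0.4828, -0.1885, 0.0441]
tool_rot: [-0.001, 0.995, -0.097, -0.002]
contact_force: [-6.4, 0.3, 2.3]
gripper_width: 0.095
```

```bash
python3 -m inch '-.001 0 0 0 0 0 1;.0005 0 -.0077 0 0 0 1;.0006 0 -.0077 0 0 0 1;.0012 0 -.0077 0 0 0 1;.0014 0 -.0076 0 0 0 1;0 0 0 0 0 0 1'
```

```text
time: 13.15
tool_pos: [0.491, -0.1903, 0.0778]
tool_rot: [0.0, 0.995, -0.098, 0.005]
contact_force: [8.5, -1.9, -2.1]
gripper_width: 0.099
```

```bash
python3 -m inch '0 0 0 0 0 0 1'
python3 - <<'E'
from plan import *
import pickle
ci=camera_info("wrist"); im=grab_frame("wrist"); cv2.imwrite("pics/w10.png",im)
crop("pics/w10.png",0,512,0,384,1.55,"pics/w10b.png")
s=state();print(s["tool_pos"],s["contact_force"],R.from_matrix(q2R(s["tool_rot"])).as_euler('xyz',degrees=True))
E
```

```text
time: 13.23
tool_pos: [0.491, -0.1903, 0.0777]
tool_rot: [0.0, 0.995, -0.098, 0.005]
contact_force: [10.1, 0.1, -2.6]
gripper_width: 0.096
[ 0.49096363 -0.19031891  0.07772266] [ 8.51125139 -0.34551035 -2.86308296] [-179.96287879   -0.53853988  -11.208859  ]
```

View pics/w10b.png

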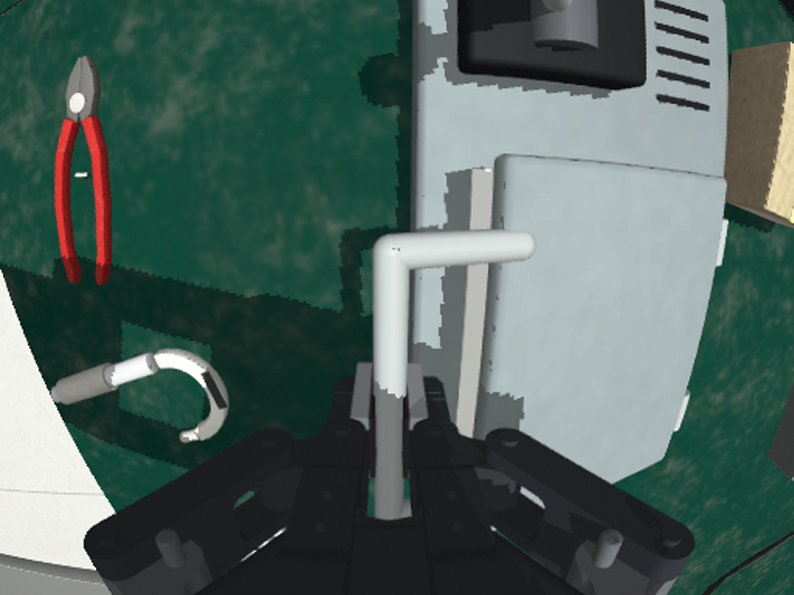

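```bash
python3 -m inch '.003 0 -.0078 0 0 0 1;.0035 0 -.0077 0 0 0 1;.0038 0 -.0075 0 0 0 1;.0042 0 -.0074 0 0 0 1;.0036 0 -.0072 0 0 0 1;0 0 0 0 0 0 1'
```

```text
time: 13.78
tool_pos: [0.5084, -0.1939, 0.114]
tool_rot: [0.0, 0.995, -0.098, 0.004]
contact_force: [11.7, -3.0, -8.2]
gripper_width: 0.096
```

Run:
```python
from plan import *
import pickle
ci=camera_info("wrist"); im=grab_frame("wrist"); cv2.imwrite("pics/w11.png",im); pickle.dump(ci,open("w11.pkl","wb"))
crop("pics/w11.png",0,512,0,384,1.55,"pics/w11b.png")
im=grab_frame("scene"); cv2.imwrite("pics/s11.png",im); crop("pics/s11.png",190,340,100,250,4,"pics/s11b.png")
```

```text
(no output)
```

View pics/w11b.png

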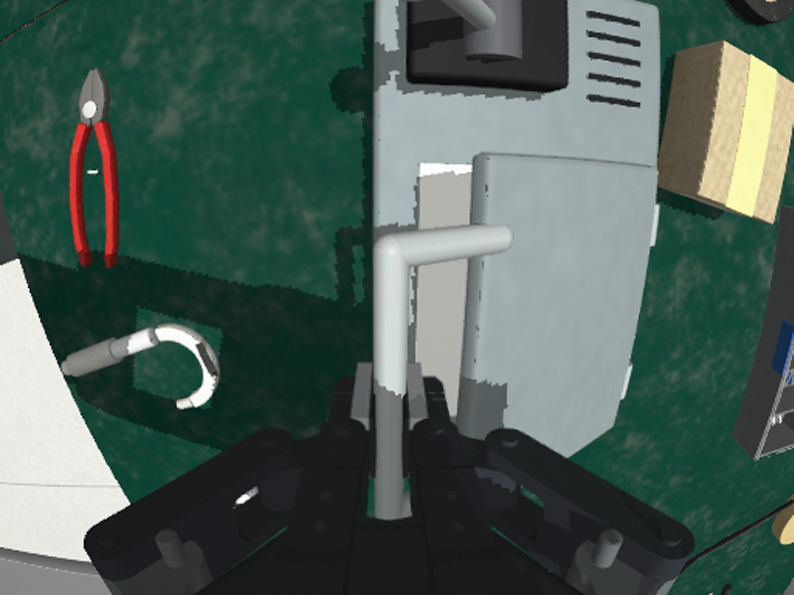

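View pics/s11b.png

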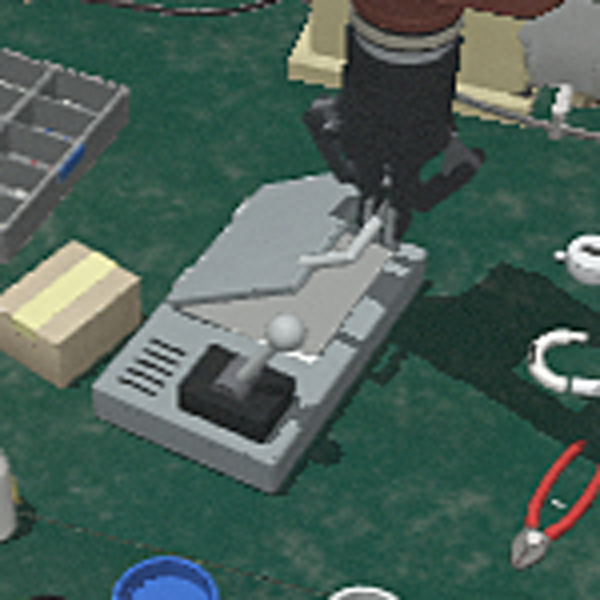

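Run:
```python
from plan import *
import pickle
ci=pickle.load(open("w11.pkl","rb"))
p,e=tri(ray("wrist",251.3,158,ci),ray("scene",190+350/4-.4,100+257/4-.4)); print("bar corner",p,e)
yaw=np.radians(-11.3);Rz=R.from_euler('z',yaw).as_matrix()
s=state();print("rel tool",q2R(s["tool_rot"]).T@(p-s["tool_pos"]))
h=np.array([.485,-.189,.05])+Rz@[.161,0,-.004]
b=Rz.T@(p-h);print("lid frame",b,"r",np.hypot(b[0],b[2]),"theta",np.arctan2(b[2],-b[0])-.0248)
```

```text
bar corner [ 0.51892426 -0.13847835  0.14144149] 0.0003575788827576444
rel tool [-0.00021726 -0.0563998  -0.02742415]
lid frame [-0.1376329   0.0561896   0.09544149] r 0.16748699162761085 theta 0.5815162235229061
```

```bash
python3 -m inch '.0056 0 -.0066 0 0 0 1;.0059 0 -.0064 0 0 0 1;.0062 0 -.0061 0 0 0 1;.0065 0 -.0059 0 0 0 1;.0058 0 -.0056 0 0 0 1;0 0 0 0 0 0 1'
python3 - <<'E'
from plan import *
import pickle
ci=camera_info("wrist"); im=grab_frame("wrist"); cv2.imwrite("pics/w12.png",im); pickle.dump(ci,open("w12.pkl","wb"))
crop("pics/w12.png",0,512,0,384,1.55,"pics/w12b.png")
im=grab_frame("scene"); cv2.imwrite("pics/s12.png",im); crop("pics/s12.png",190,340,100,250,4,"pics/s12b.png")
E
```

```text
time: 14.38
tool_pos: [0.5342, -0.1991, 0.1451]
tool_rot: [-0.0, 0.995, -0.097, -0.002]
contact_force: [-6.2, -0.2, 2.7]
gripper_width: 0.091
```

View pics/w12b.png

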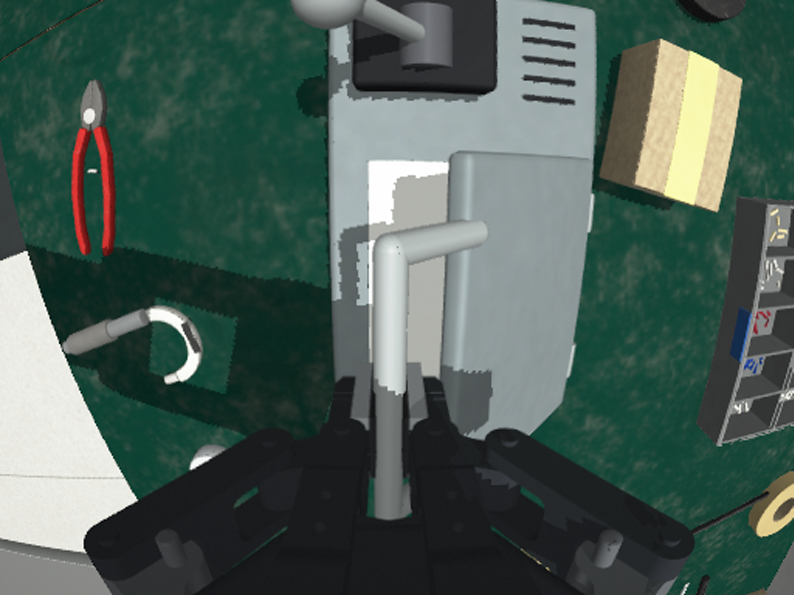

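View pics/s12b.png

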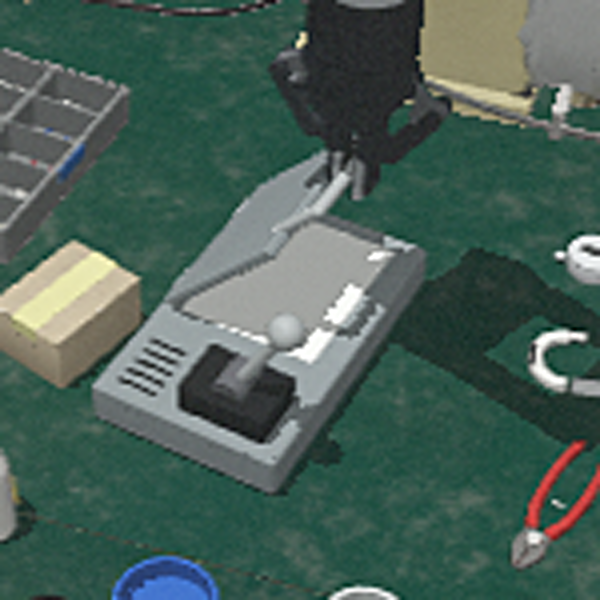

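Run:
```python
from plan import *
import pickle
ci=pickle.load(open("w12.pkl","rb"))
p,e=tri(ray("wrist",251.5,158,ci),ray("scene",190+312/4-.4,100+214/4-.4)); print("bar corner",p,e)
yaw=np.radians(-11.3);Rz=R.from_euler('z',yaw).as_matrix()
s=state();print("rel tool",q2R(s["tool_rot"]).T@(p-s["tool_pos"]))
h=np.array([.485,-.189,.05])+Rz@[.161,0,-.004]
b=Rz.T@(p-h);print("lid frame",b,"r",np.hypot(b[0],b[2]),"theta",np.arctan2(b[2],-b[0])-.0248)
```

```text
bar corner [ 0.5466627  -0.14405156  0.16822423] 0.003513636455377456
rel tool [ 0.00153369 -0.05648449 -0.02313456]
lid frame [-0.10934013  0.05615966  0.12222423] r 0.16399397727578058 theta 0.8161802423866854
```

```bash
python3 -m inch '.0061 0 -.0053 0 0 0 1;.0063 0 -.005 0 0 0 1;.0066 0 -.0046 0 0 0 1;0 0 0 0 0 0 1;0 0 0 0 0 0 1'
python3 - <<'E'
from plan import *
s=state();p=s["tool_pos"];print(s["contact_force"])
dx=(p[0]-.4828)*.981-(p[1]+.1885)*.196
a=np.arccos((.161-dx)/.16105);print(dx,"theta",a-.0248,"bar z",.046+.16105*np.sin(a),p)
E
```

```text
time: 14.9
tool_pos: [0.5532, -0.2031, 0.1607]
tool_rot: [-0.0, 0.995, -0.097, -0.0]
contact_force: [-5.8, 0.8, 3.3]
gripper_width: 0.09
[-5.78100412  0.80954847  3.32353489]
0.07195651682049203 theta 0.9601636459609412 bar z 0.18019523316146768 [ 0.55323947 -0.20306837  0.16071277]
```

```bash
python3 -m inch '0 0 0 0 0 0 1;0 0 0 0 0 0 .85;0 0 0 0 0 0 .82;0 0 0 0 0 0 .8;0 0 0 0 0 0 .8'; python3 -m inch '0 0 -.005 0 0 0 .8;0 0 -.01 0 0 0 .8;0 0 -.015 0 0 0 .8;0 0 -.02 0 0 0 .8;0 0 -.02 0 0 0 .8;-.02 0 -.02 0 0 0 .9;-.03 0 0 0 0 0 1;-.03 0 0 0 0 0 1;-.03 0 0 0 0 0 1;0 0 0 0 0 0 1'
python3 - <<'E'
from plan import *
import pickle
ci=camera_info("wrist"); im=grab_frame("wrist"); cv2.imwrite("pics/w13.png",im); pickle.dump(ci,open("w13.pkl","wb"))
crop("pics/w13.png",0,512,0,384,1.55,"pics/w13b.png")
im=grab_frame("scene"); cv2.imwrite("pics/s13.png",im); crop("pics/s13.png",190,340,100,250,4,"pics/s13b.png")
E
```

```text
time: 15.32
tool_pos: [0.5537, -0.2025, 0.1588]
tool_rot: [-0.001, 0.995, -0.097, 0.001]
contact_force: [1.2, -0.3, -0.8]
gripper_width: 0.2
time: 16.15
tool_pos: [0.4419, -0.1803, 0.2487]
tool_rot: [-0.001, 0.995, -0.098, -0.0]
contact_force: [-0.4, -0.4, -1.0]
gripper_width: 0.002
```

View pics/w13b.png

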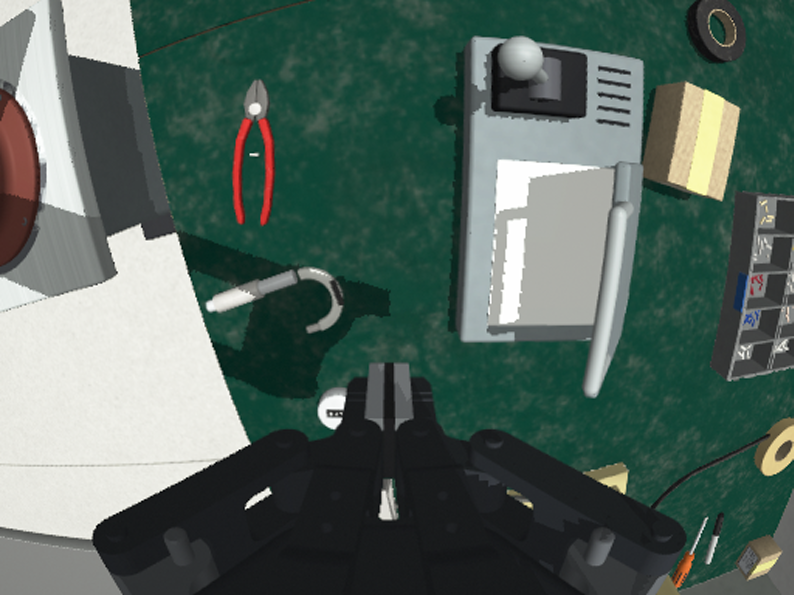

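View pics/s13b.png

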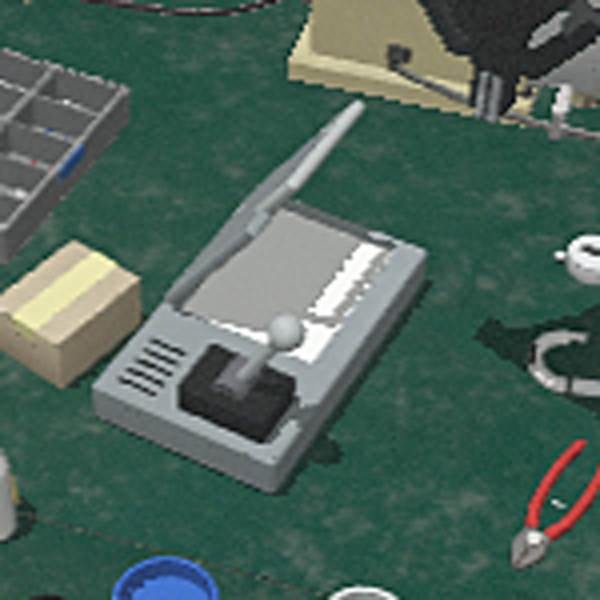

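Run:
```python
from plan import *
import pickle
ci=pickle.load(open("w13.pkl","rb"))
yaw=np.radians(-11.3);Rz=R.from_euler('z',yaw).as_matrix()
h=np.array([.485,-.189,.05])+Rz@[.161,0,-.004]
for w,s in [((621,207),(293,188)),((592,390),(361,106))]:
    p,e=tri(ray("wrist",w[0]/1.55-.2,w[1]/1.55-.2,ci),ray("scene",190+s[0]/4-.4,100+s[1]/4-.4)); 
    b=Rz.T@(p-h);print(p,e,"r",np.hypot(b[0],b[2]),"theta",np.arctan2(b[2],-b[0])-.0248)
w2=pickle.load(open("w2.pkl","rb"));w8=pickle.load(open("w8.pkl","rb"))
q=ray("wrist",520/1.55-.2,60/1.55-.2,ci)
print("ball",tri(q,ray("scene",190+287/4-.4,100+332/4-.4)),tri(q,ray("wrist",350+258/5-.4,140+302/5-.4,w2)))
print("block c", [plane("wrist",u/1.55-.2,v/1.55-.2,.055,ci).round(3) for u,v in [(495,44),(587,52),(585,115),(493,108)]])
```

```text
[ 0.56337305 -0.14554281  0.18575843] 0.0011349885621319503 r 0.16768593317743655 theta 0.960528196713167
[ 0.54233062 -0.24314979  0.18734014] 0.0009586823316919071 r 0.16983840712494386 theta 0.958270260414349
ball (array([ 0.54026321, -0.06351865,  0.13403482]), np.float64(0.0012634563872200896)) (array([ 0.54043435, -0.06325492,  0.13281663]), np.float64(0.0008580838765588347))
block c [array([ 0.548, -0.038,  0.055]), array([ 0.62 , -0.05 ,  0.055]), array([ 0.609, -0.099,  0.055]), array([ 0.537, -0.086,  0.055])]
```

Run:
```python
from plan import *
y=np.radians(-11.3);T=mk([0,0,-1],[np.cos(y),np.sin(y),0])
plan([.490,-.051,.112],T,6)
```

```text
total shift(tool) [ 0.0184 -0.1365  0.1375] turn [-0.0006 -0.0023  0.0015] dist 0.195 deg 0.2
6 x row: [ 0.0031 -0.0228  0.0229] [-0.0001 -0.0004  0.0002]
```

```bash
python3 -m inch '0 -.03 0 0 0 0 1;0 -.035 0 0 0 0 1;.005 -.035 .015 0 0 0 1;.005 -.0365 .02 0 0 0 1;.005 0 .035 0 0 0 1;.0034 0 .035 0 0 0 1;0 0 .0325 0 0 0 1;0 0 0 0 0 0 1'
python3 - <<'E'
from plan import *
import pickle
ci=camera_info("wrist"); im=grab_frame("wrist"); cv2.imwrite("pics/w14.png",im)
crop("pics/w14.png",0,512,0,384,1.55,"pics/w14b.png")
im=grab_frame("scene"); cv2.imwrite("pics/s14.png",im); crop("pics/s14.png",190,340,100,250,4,"pics/s14b.png")
E
```

```text
time: 16.92
tool_pos: [0.4859, -0.0493, 0.104]
tool_rot: [-0.002, 0.995, -0.097, -0.006]
contact_force: [-1.4, 0.5, -0.8]
gripper_width: -0.0
```

View pics/w14b.png

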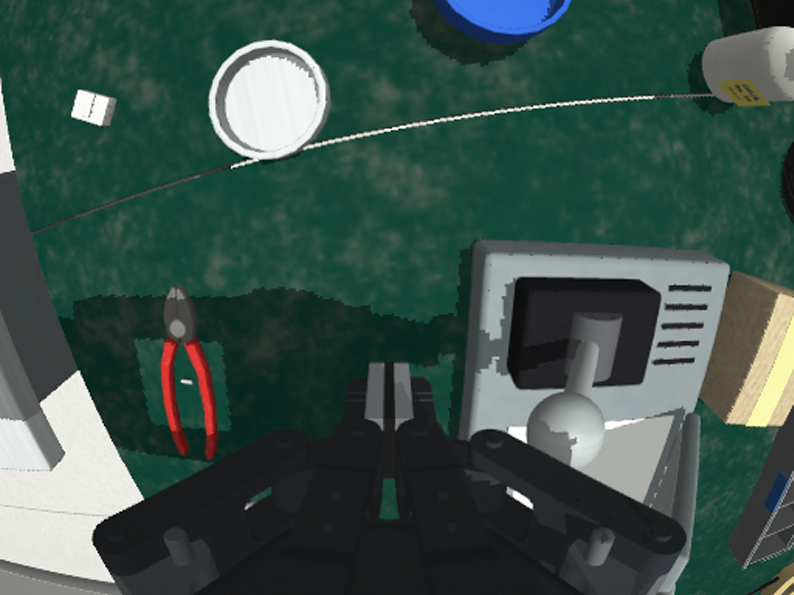

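View pics/s14b.png

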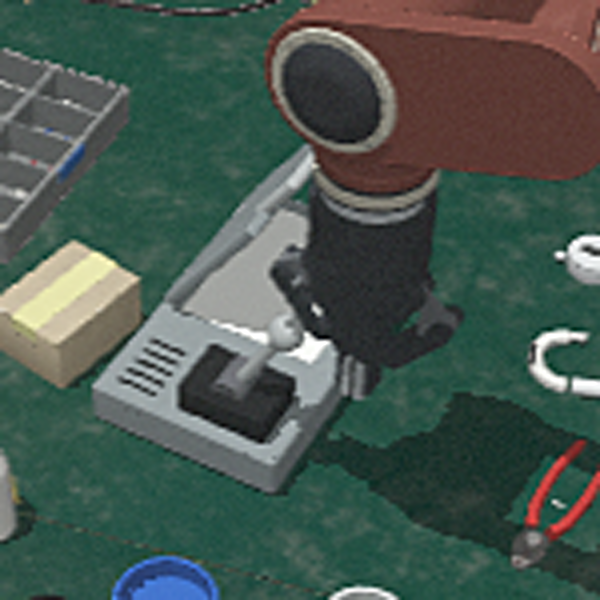

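```bash
python3 -m inch '0 0 -.02 .003 .008 0 1;.012 0 0 0 0 0 1;.01 0 0 0 0 0 1;0 0 0 0 0 0 1'; python3 -m inch '.008 0 0 0 0 0 1;.008 0 0 0 0 0 1;.008 0 0 0 0 0 1;.008 0 0 0 0 0 1;.008 0 0 0 0 0 1;0 0 0 0 0 0 1'
```

```text
time: 17.35
tool_pos: [0.5152, -0.0565, 0.1361]
tool_rot: [-0.001, 0.995, -0.098, 0.008]
contact_force: [-0.9, 1.2, 0.7]
gripper_width: 0.002
time: 17.85
tool_pos: [0.5584, -0.0651, 0.1428]
tool_rot: [-0.0, 0.995, -0.097, 0.014]
contact_force: [-1.3, -0.3, 11.5]
gripper_width: -0.001
```

Run:
```python
from plan import *
im=grab_frame("wrist"); cv2.imwrite("pics/w15.png",im)
crop("pics/w15.png",0,512,0,384,1.55,"pics/w15b.png")
im=grab_frame("scene"); cv2.imwrite("pics/s15.png",im); crop("pics/s15.png",190,340,100,250,4,"pics/s15b.png")
s=state();print(s["tool_pos"],s["contact_force"],q2R(s["tool_rot"]).round(3))
```

```text
[ 0.55408395 -0.06403566  0.13678729] [ 0.15152997  0.39989799 -1.17419072] [[ 0.981 -0.194  0.017]
 [-0.194 -0.981  0.001]
 [ 0.017 -0.004 -1.   ]]
```

View pics/w15b.png

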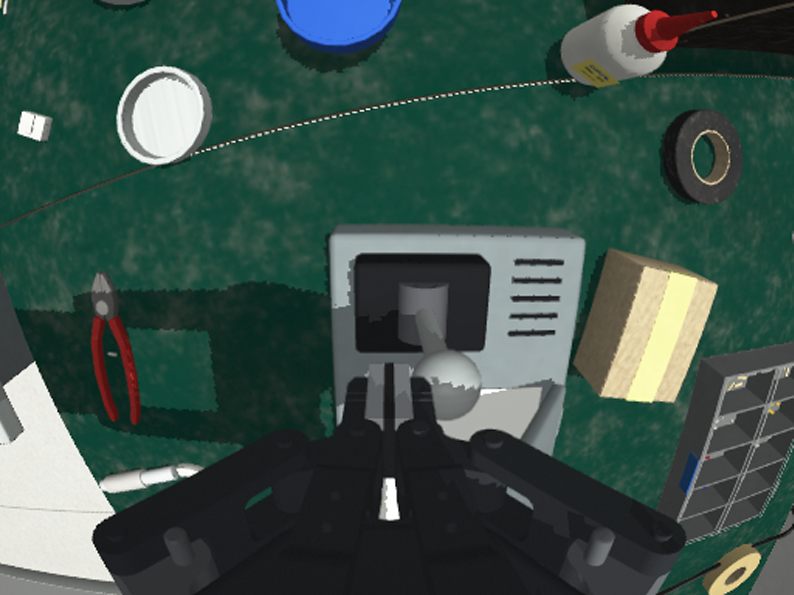

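View pics/s15b.png

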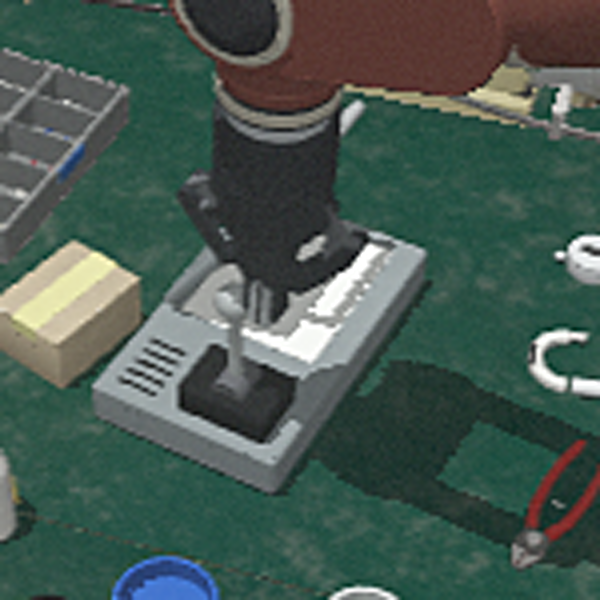

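```bash
python3 -m inch '.006 0 .004 0 0 0 1;.008 0 .004 0 0 0 1;.008 0 .002 0 0 0 1;.006 0 0 0 0 0 1;0 0 0 0 0 0 1'
```

```text
time: 18.37
tool_pos: [0.5785, -0.0686, 0.1204]
tool_rot: [-0.002, 0.995, -0.097, 0.003]
contact_force: [-0.2, -0.2, 0.7]
gripper_width: 0.001
```

```bash
python3 -m inch '.004 0 0 0 0 0 1;0 0 0 0 0 0 1'; python3 -m inch '.003 0 0 0 0 0 1;0 0 0 0 0 0 1'
```

```text
time: 18.53
tool_pos: [0.5822, -0.0693, 0.1213]
tool_rot: [-0.002, 0.995, -0.097, 0.004]
contact_force: [0.7, 0.3, 0.7]
gripper_width: -0.001
time: 18.7
tool_pos: [0.5851, -0.0699, 0.1217]
tool_rot: [-0.002, 0.995, -0.097, 0.004]
contact_force: [-0.7, 0.1, 0.2]
gripper_width: -0.003
```

```bash
python3 -m inch '.003 0 0 0 0 0 1;0 0 0 0 0 0 1'; python3 -m inch '.003 0 0 0 0 0 1;0 0 0 0 0 0 1'; python3 -m inch '.003 0 0 0 0 0 1;0 0 0 0 0 0 1'
python3 - <<'E'
from plan import *
im=grab_frame("wrist"); cv2.imwrite("pics/w16.png",im)
crop("pics/w16.png",0,512,0,384,1.55,"pics/w16b.png")
im=grab_frame("scene"); cv2.imwrite("pics/s16.png",im); crop("pics/s16.png",190,340,100,250,4,"pics/s16b.png")
E
```

```text
time: 18.87
tool_pos: [0.5881, -0.0705, 0.1219]
tool_rot: [-0.002, 0.995, -0.097, 0.004]
contact_force: [-0.3, -0.2, 0.3]
gripper_width: -0.0
time: 19.03
tool_pos: [0.5899, -0.0708, 0.1217]
tool_rot: [-0.002, 0.995, -0.097, 0.002]
contact_force: [-4.8, 0.2, 3.0]
gripper_width: 0.008
time: 19.2
tool_pos: [0.5904, -0.0708, 0.1215]
tool_rot: [-0.002, 0.995, -0.097, -0.001]
contact_force: [-14.4, 2.7, 8.6]
gripper_width: -0.001
```

View pics/w16b.png

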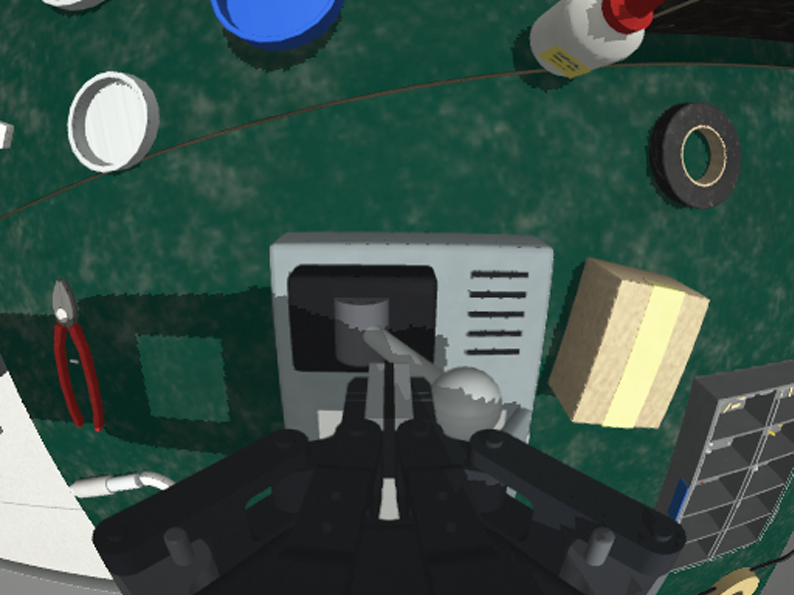

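View pics/s16b.png

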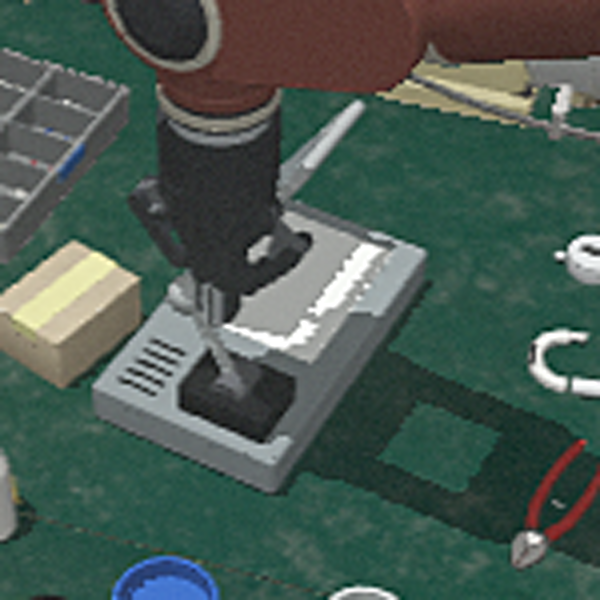

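```bash
python3 -m inch '0 0 0 0 0 0 1;-.01 0 0 0 0 0 1;-.02 0 0 0 0 0 1;-.02 0 -.01 0 0 0 1;-.02 0 -.03 0 0 0 1;-.02 -.01 -.03 0 0 0 1;-.02 -.02 -.03 0 0 0 1;-.02 -.02 -.02 0 0 0 1;0 0 0 0 0 0 1;0 0 0 0 0 0 1'
python3 - <<'E'
from plan import *
import pickle
ci=camera_info("wrist"); im=grab_frame("wrist"); cv2.imwrite("pics/w17.png",im); pickle.dump(ci,open("w17.pkl","wb"))
crop("pics/w17.png",0,512,0,384,1.55,"pics/w17b.png")
im=grab_frame("scene"); cv2.imwrite("pics/s17.png",im); crop("pics/s17.png",140,340,100,300,3,"pics/s17b.png")
cv2.imwrite("pics/t17.png",grab_frame("top")); crop("pics/t17.png",110,370,110,270,3,"pics/t17b.png")
print(state()["contact_force"],state()["joint_vel"].round(3))
E
```

```text
time: 20.13
tool_pos: [0.4756, 0.0029, 0.2434]
tool_rot: [-0.001, 0.995, -0.097, 0.007]
contact_force: [-0.1, -0.3, -0.1]
gripper_width: -0.0
[-0.09871968 -0.59174174 -0.23331297] [-0.007  0.017  0.004  0.003  0.002  0.   ]
```

View pics/w17b.png

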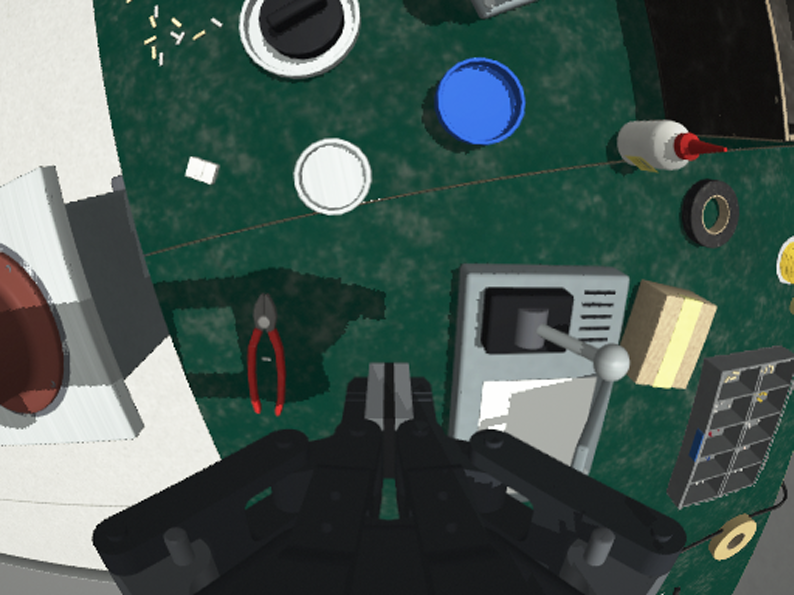

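View pics/s17b.png

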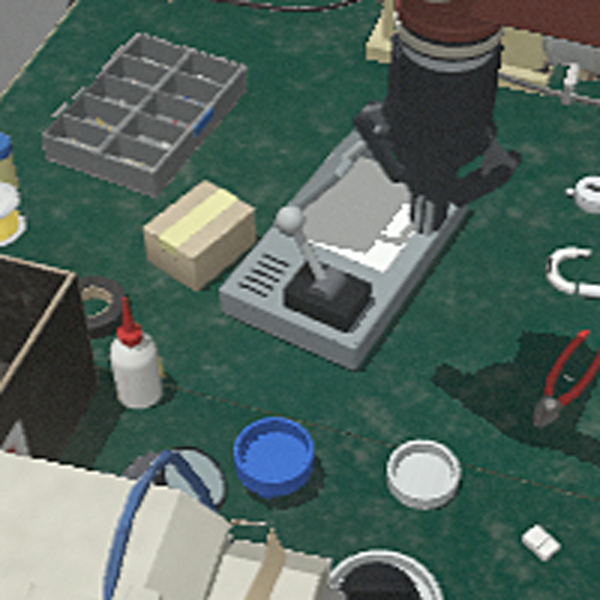

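View pics/t17b.png

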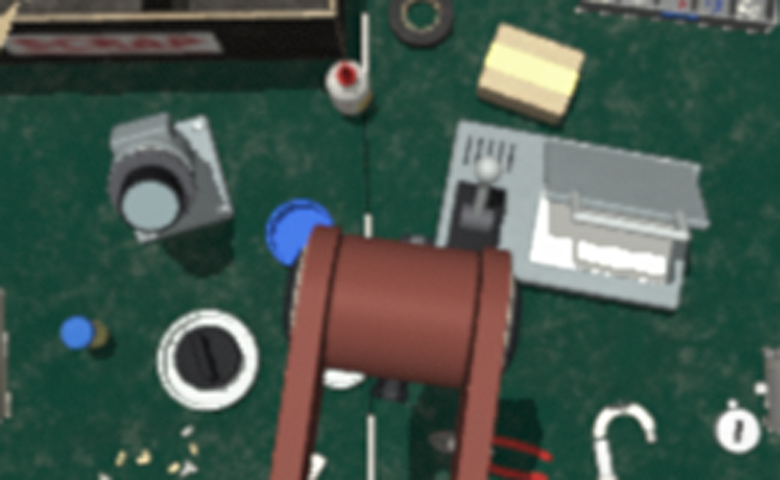

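Run:
```python
from plan import *
import pickle
ci=pickle.load(open("w17.pkl","rb"))
w=ray("wrist",612/1.55-.2,362/1.55-.2,ci);s=ray("scene",140+291/3-.3,100+220/3-.3);t=ray("top",110+487/3-.3,110+168/3-.3)
for p,e in (tri(w,s),tri(t,s),tri(w,t)):
    d=(p-[.577,-.071,.063]); x=d[0]*.981-d[1]*.196; print(p,e,"lean",np.arctan2(x,d[2])+.5)
# lid bar left corner top vs known plane r=.161
yaw=np.radians(-11.3);Rz=R.from_euler('z',yaw).as_matrix();h=np.array([.485,-.189,.05])+Rz@[.161,0,-.004]
for th in (.82,.9,.96,1.02,1.1):
    a=th+.0248; print(th,[proj("top",h+Rz@[-.161*np.cos(a),yy,.161*np.sin(a)]).round(1) for yy in (.048,-.048)])
print("meas",110+577/3,110+214/3,110+690/3,110+236/3)
```

```text
[ 0.61354015 -0.07555267  0.13570083] 4.400295134803267e-05 lean 0.9679057694656863
[ 0.61531432 -0.07746815  0.13360884] 0.002117841845595634 lean 1.0030523930966293
[ 0.61608192 -0.07773059  0.13182228] 0.0013158414278580956 lean 1.022770158828615
0.82 [array([301.7, 188.8]), array([337. , 195.1])]
0.9 [array([302.7, 184.8]), array([338.3, 191.2])]
0.96 [array([303.5, 181.6]), array([339.3, 188.1])]
1.02 [array([304.3, 178.3]), array([340.3, 184.8])]
1.1 [array([305.4, 173.8]), array([341.5, 180.3])]
meas 302.33333333333337 181.33333333333331 340.0 188.66666666666669
```

Lever at about 1.0 rad, lid at about 0.96 rad, cap flat in the large dish, bystanders untouched and arm clear. I'm handing in.

Run:
```python
from plant import *
print(job_done())
```

```text
the job is handed in; nothing more can be done
None
```

I finished all three steps and handed the job in at about 20 s of the 64 s allowed; the hand-in reports no verdict.

- **Dust cap:** I pulled the black cap off the lens by its rib and set it down in the larger dish. It touched the floor at about 7 N, and I then released it. The last pictures show it centred in the dish, with its rib up.
- **Lid:** I lifted it by the handle bar and left it standing. Three checks (the arm's position, two views taken after release, and the top view after the lever push) all put it at about 0.96 rad.
- **Lamp lever:** I pushed it until the force rose to about 15 N at the stop. Three pairs of views put it at 0.97, 1.00 and 1.02 rad.
- **Bystanders and arm:** The oil bottle, vial and tally counter look undisturbed by eye; I did not measure them again at the end. The arm stood clear with about zero contact force.

Two things did not go as planned. The handle bar slid about 14 mm deeper between the fingers early in the lift, so I corrected the lid angle from the pictures. The fingertip also briefly rode up on the lever's ball (about 11 N upward), so I lowered the tool and finished the push.

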